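# Chock a pulley in a transit case behind a lift-and-slide cover

## Task

The motor pulley lies loose in the sloping transit case and would slide about in the van. Lift the case's sliding cover over its two catch bumps and slide it fully open, set the wide wooden block in the wider gap beside the pulley and the narrow block in the narrower gap, each flat on the floor of the bay, then slide the cover back over the bumps until it drops home, fully shut. Leave the other things on the table where they are.

Things in the scene. Friction and masses are not known exactly. Their poses are not given: they have to be found in the camera images.
- case: Bent-bar stand, 126 mm deep, that holds the plywood transit case tilted 28 degrees, low side to the robot. Fixed to the table. The case's lower rail overhangs, to 92 mm in front of this origin. Origin on the table under the middle of the bay; x points away from the robot (towards the high side), y to the left along the case, z up.
- tray: The tilted plywood case, 384 mm long (y -88 to +296 mm), 126 mm over its rails. Origin: centre of the floor of the bay that holds the pulley. x points up the 28 degree slope, y level to the left along the case, z out of the floor, square to the slope. The bay spans x -35 to +35 mm and y -76 to +76 mm; the low end walls at y = -76 and +76 are 20 mm high, 12 and 8 mm thick.
- bay_left (a point): Foot of the bay's low left end wall: tray point (0, 76, 0) mm; axes as the tray's. Left of it is an empty shallow bay over which the open cover parks. The long walls carry aluminium ledges for the cover, their top 55 mm above the floor, x 35 to 60 mm either side, with side strips and keeper lips reaching z = 78 mm, inner edges at x = -57 and +57 mm.
- bump_front (a point): Top of the catch bump on the ledge nearer the robot: tray point (-52, 88, 63) mm; axes as the tray's. A half-round steel hump, 8 mm high and 16 mm long in y, in plain view; its twin is on the far ledge at x = +52 mm.
- cover_slide (a joint): Travel of the steel cover along the tray's +y (to the left), m: 0 = shut over the bay, 0.20 = fully open at its stop, its right edge then at tray y = +122 mm. When shut, the cover's two ears stand 2 mm right of the bumps, so it goes only about 2 mm unless lifted; they are past the bumps beyond 0.034. About 1.2 N of friction; stays where it is left.
- cover_lift (a joint): Lift of the cover along the tray's z, m: 0 = resting on the ledges, 0.014 = against the keepers. More than 0.008 clears the bumps; this is needed both to open and to close. The cover (94 x 156 x 5 mm, an ear each side at its left end) moves without tilting, weighs 0.4 kg and drops when let go.
- cover_grip (a point): Middle of the cover's bow handle: a round steel bar 12 mm thick, 68 mm long in the tray's x (up the slope), on the middle of the cover, its centre line 32 mm above the cover's upper face. It moves with the cover; shut, it is at tray point (0, 0, 92) mm. Axes as the tray's.
- pulley: Loose grey metal V-belt pulley, 63 mm across, 22 mm high, 0.19 kg, lying on its face on the bay floor. Origin: centre of its underside. It lies nearer to the bay's right end: the gap to its left is about 51 mm, the gap to its right about 38 mm.
- wide_block: Plain pine packing block, 62 mm (its x) by 46 mm (its y) by 50 mm high, standing on the table. Origin: centre of its underside. About 80 g, edges rounded. Packed, its 62 mm side runs up the slope (case's x) and its 46 mm along the case's y.
- narrow_block: Plain pine packing block, 62 mm (its x) by 33 mm (its y) by 50 mm high, standing on the table. Origin: centre of its underside. About 60 g, edges rounded. Packed, its 62 mm side runs up the slope and its 33 mm along the case's y.
- coupling: Bystander: light grey plastic pipe coupling standing upright, 42 mm across, 50 mm high. Origin: centre of its underside.
- lint_brush: Bystander: oval purple brush, 30 x 85 x 23 mm, bristles down. Origin: centre of its underside.
Not all that is in view belongs to the job. What is shaped like the narrow_block but purple is not meant.

How it is judged:
On the way, in this order (a step that is already met when the one before it is completed fails the run):
1. The cover is lifted over the bumps and slid fully open (value of joint cover_slide above 0.17 m), for 0.2 s.
2. With the cover still open, the wide block stands on the bay floor in the gap left of the pulley, the narrow block in the gap right of it, both let go (y of wide_block in the frame of tray between 0.04 and 0.056 m and x of wide_block in the frame of tray between -0.006 and 0.006 m and z of each of wide_block, narrow_block, pulley in the frame of tray below 0.004 m and angle between the z axis of each of wide_block, narrow_block and the z axis of tray, either way round below 0.08 rad and linear speed of each of wide_block, narrow_block below 0.02 m/s and y of narrow_block in the frame of tray between -0.0625 and -0.0465 m and x of narrow_block in the frame of tray between -0.006 and 0.006 m and y of pulley in the frame of tray between -0.018 and 0.005 m and value of joint cover_slide above 0.15 m and contact force between the fingers and wide_block below 0.1 N and contact force between the fingers and narrow_block below 0.1 N), for 0.2 s.
At the end, for the whole second after the job is handed in: The cover is shut behind its bumps (within 5 mm of fully shut, lifted less than 3 mm); the pulley lies on the bay floor between the wide block on its left and the narrow block on its right, both blocks upright on the floor (within 4 mm and about 5 degrees) and at rest; nothing is held (value of joint cover_slide below 0.005 m and value of joint cover_lift below 0.003 m and velocity of joint cover_slide below 0.01 m/s and y of wide_block in the frame of tray between 0.04 and 0.056 m and x of wide_block in the frame of tray between -0.006 and 0.006 m and z of each of wide_block, narrow_block, pulley in the frame of tray below 0.004 m and angle between the z axis of each of wide_block, narrow_block and the z axis of tray, either way round below 0.08 rad and linear speed of each of wide_block, narrow_block below 0.02 m/s and y of narrow_block in the frame of tray between -0.0625 and -0.0465 m and x of narrow_block in the frame of tray between -0.006 and 0.006 m and y of pulley in the frame of tray between -0.018 and 0.005 m); the robot touches nothing.
It fails at once if The coupling or the brush is pushed more than 40 mm from its place (distance of any of coupling, lint_brush from where it was at the start of the episode above 0.04 m).
It also fails if it takes over 72 s, if anything falls off the work surface, if the arm or the gripper's body presses on something with over 40 N, if the wrist force passes 120 N, or if a joint passes its speed limit or range.

## Robot

A 7-joint arm with a two-finger parallel gripper is mounted at the origin on a cart in front of the work surface, level with it; the furniture and walls round the work are solid. World frame = base frame: x ahead of the robot, y to its left, z up, the work surface at z = 0. Lengths are in m, angles in rad, forces in N, time in s.
With the tool pointing down it reaches from about 0.4 to 0.875 m from the base axis. Payload 6.5 kg.
Tool frame: the origin (TCP) lies midway between the tips of the shut fingers; the grasp point (between the pads) lies arm.hold_point_z behind it (arm.hold_point_z is the distance from the TCP to the grasp point, in m); z points along the fingers, y is the direction in which the jaws open and shut (so a half turn about z gives the same grasp; the last joint's range is limited). The gripper opens to 85 mm and grips with 20 to 120 N. Pads are 22 mm wide; open, the fingers measure 114 mm over their backs; the gripper's body (76 mm by 85 mm) begins 54 mm behind the grasp point. The pads swing forward as they close: fully open they stand 13 mm farther back than shut.
Start: joints at [1.095, 0.536, -0.004, 1.538, 0.003, 1.067, -0.071], TCP at [0.259, -0.596, 0.231] pointing down, gripper open.
Joint ranges: [-2.7, 2.7], [-0.37, 2.16], [-1.27, 1.26], [0.24, 2.4], [-1.31, 4.45], [0.19, 1.91], [-2.76, 2.76]. Speed limits (rad/s): [2.39, 2.39, 3.14, 3.14, 3.14, 3.14, 3.14].

## Interface

Orientations are given as a unit quaternion [w, x, y, z].
In Python, from station import arm, vision, ticket gives the robot as it stands. The module is installed in compiled form; this text tells all that it offers.
- The arm moves only by the tool step_arm, never from a script. Its argument "increments" is a list of rows, each a list of 6 numbers: the shift along the tool's x, y, z as a fraction of full scale, then the turn, a rotation vector about the tool's x, y, z as a fraction of full scale. In form: [[tx, ty, tz, ax, ay, az], ...]. A call has 1 to 5 rows; each row shifts and turns the commanded pose from where the row before left it, along the tool's axes as they then stand; what a row does not reach is not made up. Full scale, the value 1, is 15 cm for a shift and 120 degrees for a turn. A row lasts 1/8 s, in which the tool goes at most 62.5 mm and 10.7 degrees, less where a joint would pass 70% of its speed; a pose out of reach is approached as far as the arm can. A call with a number of a shift or a turn outside -1 to 1 is refused whole. A call with a gripper value outside its range is refused whole. "fingers" is the opening, from -1 (shut) to 1 (fully open), so that 0 is half open, set as the call begins (left out, the last holds). The fingers move at their own pace and stop on an object; the grip force is fixed at half the most. Time passes only in rows, so rows that do not move let the fingers close. It gives the time, the measured TCP pose, the force and the opening at its end, in the units of the state.
- arm.state(): the state, without advancing time (a new reading comes with each control period).
- vision.read_camera(name): name is "side" or "top" or "wrist"; returns a dict with "image" (384x512x3 uint8, blue, green, red), "vertical_fov" (degrees; the focal length in pixels is half the picture's height over the tangent of half this angle, whatever the lens; pixels are square), "cx", "cy" (the principal point, pixels), "T" (4x4, takes a point from camera to world coordinates); the wrist camera has in their place "tool_from_camera" (4x4, takes a point from camera to tool coordinates, whose origin is the TCP and whose axes are the flange's). Camera axes: x right, y up, looking along -z (the intrinsics and any distortion apply to the point x, -y, -z); pixel columns grow to the right and rows downward; lengths in m; the calibration is good to about 2 mm. The wrist camera is an equidistant fisheye: a pixel r from the principal point sees the ray r / f radians off the axis. A picture is of the moment at which its call begins: read the wrist's pose just before it. There is no depth.
- ticket.job_done(): hands the job in, once; it reports no verdict.
The state is a dict: "clock": time; "q": joint angles; "joint_velocities": joint speeds; "tau": joint torques, N m; "tcp_pos": TCP position; "tcp_rot": TCP orientation; "force": force on the tool from outside, world axes, zero at the start; "wrist_torque": the same for the moment, N m; "grip_width": opening from 0.0 (shut) to 1.0 (fully open).
Only numpy, scipy, OpenCV 4.12 (cv2) and the standard library are available. Lean on these libraries where they do the work, as an engineer would, in place of code of your own. Each camera call takes 0.05 s, during which the arm holds its last target.

## Working session

There is one attempt and no reset: what is moved stays moved. The work goes in short steps, Python scripts to look and compute and a tool call to move; the robot and the scene stay as the last step left them, time stands still between calls to the robot, and variables do not carry over. Pictures are saved under pics/ and viewed, and the job is handed in when it is done.

Besides the shell and the picture viewer there is one more tool, called by a JSON object that holds its "name" and its "arguments", one argument or row to a line. step_arm: Moves the arm, as the interface text tells. Shift numbers are shares of 15 cm and turn numbers shares of 120 degrees, none past 1 either way. Its arguments: {"type":"object","properties":{"increments":{"type":"array"},"fingers":{"type":"number"}},"required":["increments"]}

```bash
mkdir -p pics; ls; cat > h.py <<'E'
import numpy as np, cv2
from scipy.spatial.transform import Rotation as R
from station import arm, vision, ticket
def snap(n,tag):
    s=arm.state(); d=vision.read_camera(n); cv2.imwrite(f'pics/{tag}.png',d['image']); 
    np.savez(f'pics/{tag}.npz',pos=s['tcp_pos'],rot=s['tcp_rot'],**{k:v for k,v in d.items()})
    return d,s
E
python3 - <<'E'
from h import *
s=arm.state(); print(s); print(arm.hold_point_z)
for n in ('side','top','wrist'):
    d,_=snap(n,n+'0'); print(n,{k:v for k,v in d.items() if k!='image'})
E
```

```text
pics
{'clock': 0.0, 'q': array([ 1.09475257,  0.53716627, -0.0044232 ,  1.5389248 ,  0.00257896,
        1.06725367, -0.07122487]), 'joint_velocities': array([-2.52351161e-03,  9.54228171e-04,  1.13251763e-03, -1.88309443e-04,
        1.34225037e-03, -7.40711234e-04, -3.00223368e-05]), 'tau': array([-1.35438087e-03, -5.83405674e+01,  1.04776025e+00, -2.59104502e+01,
        1.23743573e-02,  9.50257585e-03,  3.38315658e-06]), 'tcp_pos': array([ 0.25872447, -0.59558513,  0.230393  ]), 'tcp_rot': array([-8.41013873e-04,  9.79074093e-01,  2.03502231e-01, -2.34870973e-04]), 'force': array([-0.3825852 , -0.80288165, -0.44542573]), 'wrist_torque': array([ 0.0222011 ,  0.01367727, -0.00191968]), 'grip_width': 0.9975691346198355}
0.0187
side {'vertical_fov': 42.60762634744237, 'cx': 258.9259699543547, 'cy': 185.12867956241817, 'T': array([[-0.92212766,  0.13477428, -0.362652  ,  0.08598595],
       [-0.38661417, -0.35611994,  0.85071034,  1.26239032],
       [-0.01449374,  0.92466993,  0.38049369,  0.56521294],
       [ 0.        ,  0.        ,  0.        ,  1.        ]])}
top {'vertical_fov': 49.94595916757694, 'cx': 258.892072862685, 'cy': 195.7748571860871, 'T': array([[-0.02816984,  0.98478763, -0.17146363,  0.38483314],
       [-0.99955031, -0.02951464, -0.00529841,  0.24624519],
       [-0.0102785 ,  0.17123727,  0.9851762 ,  1.06783414],
       [ 0.        ,  0.        ,  0.        ,  1.        ]])}
wrist {'vertical_fov': 65.70646984690485, 'cx': 256.5727967624476, 'cy': 185.28172645663187, 'tool_from_camera': array([[ 3.48073495e-05,  9.62981475e-01,  2.69567576e-01,
         6.76449547e-02],
       [ 9.99999921e-01,  7.30785838e-05, -3.90182940e-04,
         4.21095849e-04],
       [-3.95438560e-04,  2.69567568e-01, -9.62981396e-01,
        -1.43196676e-01],
       [ 0.00000000e+00,  0.00000000e+00,  0.00000000e+00,
         1.00000000e+00]])}
```

View pics/top0.png

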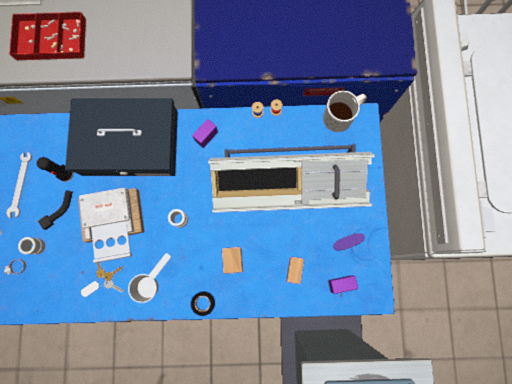

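View pics/side0.png

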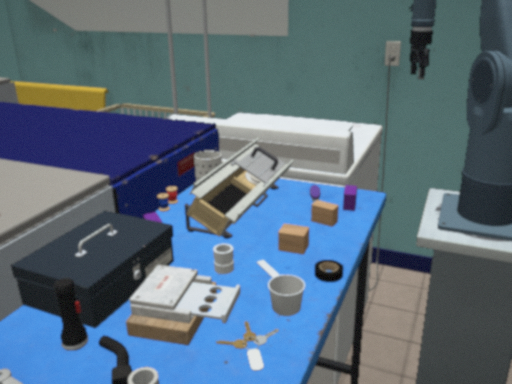

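View pics/wrist0.png

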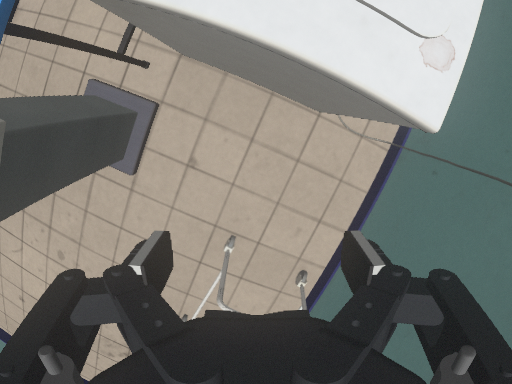

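```bash
python3 - <<'E'
import cv2
t=cv2.imread('pics/top0.png'); 
cv2.imwrite('pics/t_case.png',cv2.resize(t[140:220,200:385],None,fx=4.3,fy=4.3,interpolation=cv2.INTER_CUBIC))
cv2.imwrite('pics/t_blk.png',cv2.resize(t[225:300,200:375],None,fx=4.5,fy=4.5,interpolation=cv2.INTER_CUBIC))
s=cv2.imread('pics/side0.png')
cv2.imwrite('pics/s_case.png',cv2.resize(s[130:265,180:370],None,fx=4.2,fy=4.2,interpolation=cv2.INTER_CUBIC))
E
```

```text
(no output)
```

View pics/t_case.png

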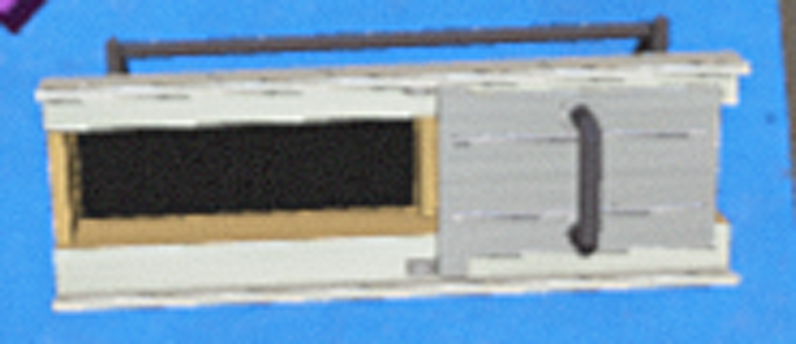

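View pics/t_blk.png

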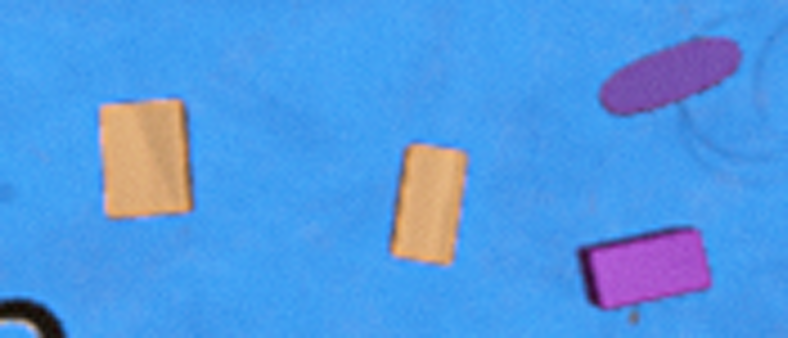

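View pics/s_case.png

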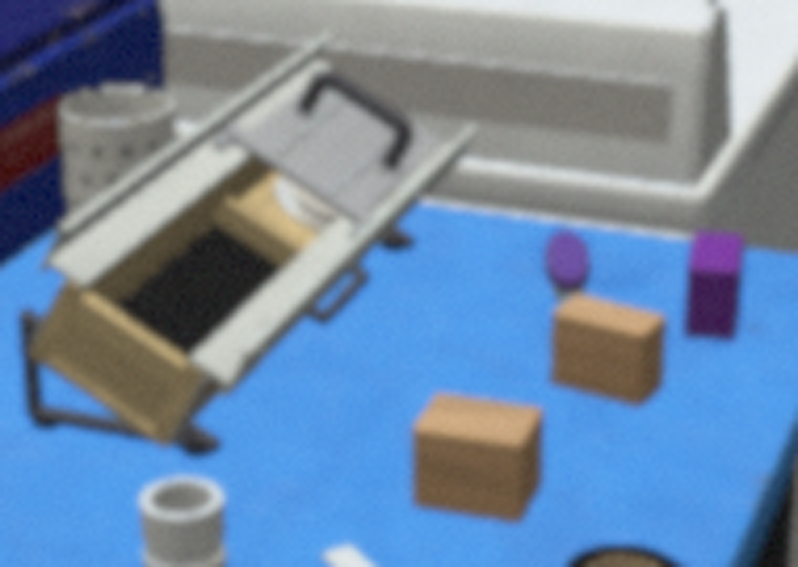

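```bash
cat >> h.py <<'E'
def ray(d,u,v,Tw=None):
    f=d['image'].shape[0]/2/np.tan(np.radians(float(d['vertical_fov']))/2)
    x,y=(u-d['cx'])/f,(v-d['cy'])/f
    if Tw is None:
        T=d['T']; dc=np.array([x,-y,-1])
    else:
        T=Tw; r=np.hypot(x,y); dc=np.array([x*np.sinc(r/np.pi),-y*np.sinc(r/np.pi),-np.cos(r)])
    dw=T[:3,:3]@dc; return T[:3,3],dw/np.linalg.norm(dw)
def plane(d,u,v,z,Tw=None):
    o,w=ray(d,u,v,Tw); return o+w*(z-o[2])/w[2]
def project(d,p,Tw=None):
    T=d['T'] if Tw is None else Tw
    f=d['image'].shape[0]/2/np.tan(np.radians(float(d['vertical_fov']))/2)
    c=T[:3,:3].T@(np.asarray(p)-T[:3,3]); x,y,z=c[0],-c[1],-c[2]
    if Tw is None: return np.array([d['cx']+f*x/z,d['cy']+f*y/z])
    r=np.hypot(x,y); th=np.arctan2(r,z); return np.array([d['cx']+f*th*x/r,d['cy']+f*th*y/r])
def tri(r1,r2):
    A=np.stack([r1[1],-r2[1]],1); t=np.linalg.lstsq(A,r2[0]-r1[0],rcond=None)[0]
    a=r1[0]+t[0]*r1[1]; b=r2[0]+t[1]*r2[1]; return (a+b)/2,np.linalg.norm(a-b)
def rotq(q): return R.from_quat([q[1],q[2],q[3],q[0]])
def Tool(pos,q):
    T=np.eye(4); T[:3,:3]=rotq(q).as_matrix(); T[:3,3]=pos; return T
def load(tag): return dict(np.load(f'pics/{tag}.npz'))
def wristT(d): return Tool(d['pos'],d['rot'])@d['tool_from_camera']
E
python3 - <<'E'
from h import *
t=load('top0'); s=load('side0')
T=lambda u,v:ray(t,200+u/4.3,140+v/4.3)
S=lambda u,v:ray(s,180+u/4.2,130+v/4.2)
print('handle mid',tri(T(590,180),S(364,105)))
print('hi end',tri(T(586,118),S(325,80)),'lo',tri(T(590,240),S(403,130)))
p=lambda u,v,z:plane(t,200+u/4.3,140+v/4.3,z)
for a,b,z in(((55,305),(735,280),.1),((38,90),(745,62),.15)):
    A,B=p(*a,z),p(*b,z); print('rail',A,B,np.linalg.norm(A-B),np.degrees(np.arctan2((A-B)[1],(A-B)[0])))
# low-rail outer-left corner tri
print('low left corner',tri(T(55,305),S(225,385)))
# blocks: top-face masks
hsv=cv2.cvtColor(t['image'],cv2.COLOR_BGR2HSV)
m=cv2.inRange(hsv,(5,60,100),(25,255,255)); m[:225]=0; m[300:]=0; m[:,:200]=0; m[:,375:]=0
cs,_=cv2.findContours(m,cv2.RETR_EXTERNAL,cv2.CHAIN_APPROX_NONE)
for c in cs:
    if cv2.contourArea(c)<100: continue
    b=cv2.boxPoints(cv2.minAreaRect(c)); P=np.array([plane(t,u,v,.05) for u,v in b]); 
    print('block',cv2.minAreaRect(c),P.mean(0),[np.linalg.norm(P[i]-P[i-1]).round(4) for i in range(4)],[np.degrees(np.arctan2(*(P[i]-P[i-1])[1::-1])).round(1) for i in range(4)])
print('coupling',plane(t,178,215,.05))
E
```

```text
handle mid (array([0.57387776, 0.06693801, 0.12418173]), np.float64(0.005515236915450313))
hi end (array([0.60278621, 0.06921554, 0.1392891 ]), np.float64(0.00971432043271664)) lo (array([0.54479439, 0.06679186, 0.11004875]), np.float64(0.0023381238428260356))
rail [0.52010089 0.36172313 0.1       ] [ 0.52290033 -0.013003    0.1       ] 0.3747365826403752 90.42802673815974
rail [0.6292096 0.3638007 0.15     ] [ 0.63294263 -0.01368996  0.15      ] 0.3775091258342982 90.56658356430209
low left corner (array([0.52786387, 0.36698699, 0.06620099]), np.float64(0.006460868741960049))
block ((294.8000183105469, 269.8999938964844), (13.435029983520508, 25.031579971313477), 8.130102157592773) [0.37691497 0.16969561 0.05      ] [np.float64(0.0324), np.float64(0.06), np.float64(0.0327), np.float64(0.0599)] [np.float64(80.4), np.float64(-10.5), np.float64(-99.7), np.float64(169.1)]
block ((232.0203094482422, 259.7842712402344), (24.651479721069336, 18.452985763549805), 85.91438293457031) [0.40551438 0.32178725 0.05      ] [np.float64(0.0596), np.float64(0.0453), np.float64(0.0596), np.float64(0.0448)] [np.float64(3.4), np.float64(-87.6), np.float64(-177.1), np.float64(92.4)]
coupling [0.51942862 0.45451245 0.05      ]
```

```bash
cat >> h.py <<'E'
import json
from scipy.spatial.transform import Slerp
def tray(p=None):
    c=json.load(open('tray.json')); a=np.radians(c['tilt']); 
    Rt=R.from_euler('z',c['yaw'],degrees=True).as_matrix()@np.array([[np.cos(a),0,-np.sin(a)],[0,1,0],[np.sin(a),0,np.cos(a)]])
    return np.array(c['o']),Rt
FL=np.diag([1,-1,-1.])
def go(pos,Rm,mm=45,deg=8,n=None):
    s=arm.state(); p0=s['tcp_pos']; r0=rotq(s['tcp_rot']); r1=R.from_matrix(Rm); rv=(r0.inv()*r1).as_rotvec()
    n=n or max(1,int(np.ceil(max(np.linalg.norm(pos-p0)*1e3/mm,np.degrees(np.linalg.norm(rv))/deg))))
    print('rows',n,'from',p0.round(4),'to',np.round(pos,4))
    for i in range(n):
        Ri=r0*R.from_rotvec(rv*i/n); sh=Ri.inv().apply((pos-p0)/n)/.15
        print([float(x) for x in np.r_[sh,rv/n/np.radians(120)].round(3)],end=',\n')
def got(tp,**k):   # TCP target in tray coords, mm
    o,Rt=tray(); go(o+Rt@(np.array(tp)/1e3),Rt@FL,**k)
def where():
    o,Rt=tray(); s=arm.state(); p=Rt.T@(s['tcp_pos']-o)*1e3
    e=R.from_matrix((Rt@FL).T@rotq(s['tcp_rot']).as_matrix()).as_rotvec(degrees=True)
    print('t',s['clock'],'tray mm',p.round(2),'rot err',e.round(2),'F tray',(Rt.T@s['force']).round(1),'grip',round(s['grip_width'],3))
E
echo '{"o":[0.617,0.068,0.043],"yaw":0.5,"tilt":28}' > tray.json
python3 -c "
from h import *
got([0,0,230])"
```

```text
rows 16 from [ 0.2588 -0.5958  0.2306] to [0.509  0.0671 0.2461]
[0.206, -0.212, -0.006, -0.003, 0.014, 0.012],
[0.201, -0.217, -0.001, -0.003, 0.014, 0.012],
[0.195, -0.222, 0.003, -0.003, 0.014, 0.012],
[0.189, -0.226, 0.008, -0.003, 0.014, 0.012],
[0.184, -0.231, 0.012, -0.003, 0.014, 0.012],
[0.177, -0.235, 0.016, -0.003, 0.014, 0.012],
[0.171, -0.24, 0.02, -0.003, 0.014, 0.012],
[0.164, -0.244, 0.023, -0.003, 0.014, 0.012],
[0.158, -0.248, 0.026, -0.003, 0.014, 0.012],
[0.151, -0.252, 0.03, -0.003, 0.014, 0.012],
[0.144, -0.256, 0.032, -0.003, 0.014, 0.012],
[0.136, -0.26, 0.035, -0.003, 0.014, 0.012],
[0.129, -0.263, 0.037, -0.003, 0.014, 0.012],
[0.121, -0.266, 0.04, -0.003, 0.014, 0.012],
[0.113, -0.27, 0.041, -0.003, 0.014, 0.012],
[0.105, -0.272, 0.043, -0.003, 0.014, 0.012],
```

{"name": "step_arm", "arguments": {
  "increments": [
    [0.2,-0.21,-0.2,-0.003,0.014,0.012],
    [0.2,-0.22,-0.2,-0.003,0.014,0.012],
    [0.195,-0.222,-0.2,-0.003,0.014,0.012],
    [0.19,-0.226,-0.2,-0.003,0.014,0.012],
    [0.184,-0.23,-0.1,-0.003,0.014,0.012]
  ],
  "fingers": 1
}}

```text
clock: 0.78
tcp_pos: [0.3298, -0.3896, 0.3743]
tcp_rot: [0.001, 0.987, 0.141, 0.076]
force: [0.2, -0.2, 1.1]
grip_width: 0.996
```

{"name": "step_arm", "arguments": {
  "increments": [
    [0.177,-0.235,0.016,-0.003,0.014,0.012],
    [0.17,-0.24,0.02,-0.003,0.014,0.012],
    [0.164,-0.244,0.023,-0.003,0.014,0.012],
    [0.158,-0.248,0.026,-0.003,0.014,0.012],
    [0.15,-0.252,0.03,-0.003,0.014,0.012]
  ]
}}

```text
clock: 1.4
tcp_pos: [0.4082, -0.1826, 0.3763]
tcp_rot: [0.001, 0.986, 0.077, 0.149]
force: [0.5, -0.6, 0.5]
grip_width: 1.002
```

```bash
python3 -c "
from h import *
where()
got([0,0,230])"
```

```text
t 1.4 tray mm [ -29.8  -248.72  393.3 ] rot err [  1.84 -10.75  -8.14] F tray [ 0.7 -0.6  0.2] grip 1.002
rows 7 from [ 0.4082 -0.1826  0.3763] to [0.509  0.0671 0.2461]
[0.09, -0.223, 0.152, -0.002, 0.013, 0.01],
[0.082, -0.226, 0.153, -0.002, 0.013, 0.01],
[0.073, -0.228, 0.154, -0.002, 0.013, 0.01],
[0.064, -0.23, 0.155, -0.002, 0.013, 0.01],
[0.055, -0.232, 0.155, -0.002, 0.013, 0.01],
[0.046, -0.234, 0.156, -0.002, 0.013, 0.01],
[0.037, -0.235, 0.156, -0.002, 0.013, 0.01],
```

{"name": "step_arm", "arguments": {
  "increments": [
    [0.09,-0.223,0.152,-0.002,0.013,0.01],
    [0.082,-0.226,0.153,-0.002,0.013,0.01],
    [0.073,-0.228,0.154,-0.002,0.013,0.01],
    [0.064,-0.23,0.155,-0.002,0.013,0.01],
    [0.055,-0.2,0.155,-0.002,0.013,0.01]
  ]
}}

```text
clock: 2.02
tcp_pos: [0.4805, -0.0092, 0.2832]
tcp_rot: [-0.002, 0.976, 0.024, 0.217]
force: [0.6, -0.7, -0.4]
grip_width: 0.997
```

{"name": "step_arm", "arguments": {
  "increments": [
    [0,0,0,0,0,0]
  ]
}}

```text
clock: 2.15
tcp_pos: [0.4795, -0.008, 0.2821]
tcp_rot: [-0.003, 0.976, 0.026, 0.215]
force: [-1.0, -0.6, -0.1]
grip_width: 1.001
```

```bash
python3 -c "
from h import *
where()
got([0,0,220])"
```

```text
t 2.15 tray mm [ -9.7  -74.83 276.  ] rot err [ 0.81 -3.16 -2.4 ] F tray [-0.9 -0.6  0.4] grip 1.001
rows 3 from [ 0.4795 -0.008   0.2821] to [0.5137 0.0671 0.2372]
[0.035, -0.163, 0.125, -0.002, 0.009, 0.007],
[0.031, -0.164, 0.125, -0.002, 0.009, 0.007],
[0.026, -0.165, 0.125, -0.002, 0.009, 0.007],
```

Little lag; commanded ≈ measured at rest.

{"name": "step_arm", "arguments": {
  "increments": [
    [0.035,-0.163,0.125,-0.002,0.009,0.007],
    [0.031,-0.164,0.125,-0.002,0.009,0.007],
    [0.026,-0.165,0.125,-0.002,0.009,0.007],
    [0,0,0,0,0,0]
  ]
}}

```text
clock: 2.65
tcp_pos: [0.5131, 0.0609, 0.2402]
tcp_rot: [-0.001, 0.97, 0.003, 0.241]
force: [-0.6, -0.4, 0.5]
grip_width: 1.002
```

```bash
python3 -c "
from h import *
where()
d,s=snap('wrist','w1')
cv2.imwrite('pics/w1b.png',cv2.resize(d['image'],(800,600)))"
```

```text
t 2.65 tray mm [  0.78  -6.16 222.92] rot err [-0.07 -0.07  0.07] F tray [-0.3 -0.4  0.7] grip 1.002
```

View pics/w1b.png

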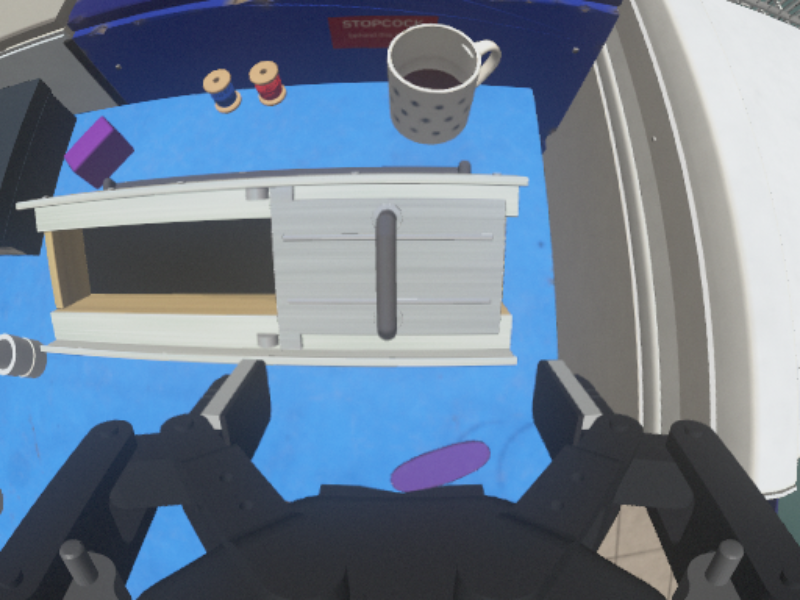

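```bash
cat > fit.py <<'E'
from h import *
from scipy.optimize import least_squares
import sys
def fit(obs):  # obs: list of (d,Tw,u,v,traypoint mm)
    c=json.load(open('tray.json')); a=np.radians(28)
    M=np.array([[np.cos(a),0,-np.sin(a)],[0,1,0],[np.sin(a),0,np.cos(a)]])
    def res(x,full=False):
        Rt=R.from_euler('z',x[3],degrees=True).as_matrix()@M
        r=[]
        for d,Tw,u,v,p in obs:
            r.append(project(d,x[:3]+Rt@(np.array(p)/1e3),Tw)-[u,v])
        return np.ravel(r)
    s=least_squares(res,[*c['o'],c['yaw']],x_scale=[.01,.01,.01,1],loss='soft_l1')
    print('fit',s.x.round(4)); print(s.fun.reshape(-1,2).round(1) if 0 else res(s.x).reshape(-1,2).round(1).tolist())
    return s.x
E
python3 - <<'E'
from fit import *
d=load('w1'); Tw=wristT(d); k=1.5625
O=[(268,334.5,(-52,88,63)),(257,188,(52,88,63)),(387,210,(34,0,98)),(387,337,(-34,0,92)),(272,187,(60,78,60)),(504,199,(47,-78,60)),(500,333,(-47,-78,60)),(515,362,(-63,-88,78)),(528,178,(63,-88,78))]
# cast for check
o,Rt=tray()
for u,v,p in O:
    oo,w=ray(d,u/k,v/k,Tw); oo=Rt.T@(oo-o)*1e3; w=Rt.T@w; print(p,(oo+w*(p[2]-oo[2])/w[2]).round(1))
fit([(d,Tw,u/k,v/k,p) for u,v,p in O])
E
```

```text
(-52, 88, 63) [-49.6  88.5  63. ]
(52, 88, 63) [54.6 89.1 63. ]
(34, 0, 98) [41.5  0.9 98. ]
(-34, 0, 92) [-39.2   1.8  92. ]
(60, 78, 60) [54.7 79.3 60. ]
(47, -78, 60) [ 45.8 -76.   60. ]
(-47, -78, 60) [-49.4 -78.1  60. ]
(-63, -88, 78) [-64.3 -86.3  78. ]
(63, -88, 78) [ 61.  -87.3  78. ]
fit [ 0.6164  0.069   0.043  -0.0941]
[[-0.8, 1.7], [0.4, 2.1], [-0.2, 8.8], [-0.0, -4.3], [0.4, -5.3], [1.2, 0.1], [-1.4, -0.8], [-0.1, 0.3], [0.2, -0.7]]
```

```bash
echo '{"o":[0.6165,0.0692,0.043],"yaw":0.2,"tilt":28}' > tray.json; python3 -c "
from h import *
where()
got([0,0,74])"
```

```text
t 2.7 tray mm [  1.44  -9.14 223.08] rot err [-0.   -0.06 -0.14] F tray [-1.1 -0.5 -0.1] grip 1.003
rows 4 from [0.5131 0.0597 0.2406] to [0.5818 0.0691 0.1083]
[-0.002, -0.015, 0.248, 0.0, 0.0, 0.0],
[-0.002, -0.015, 0.248, 0.0, 0.0, 0.0],
[-0.002, -0.015, 0.248, 0.0, 0.0, 0.0],
[-0.002, -0.015, 0.248, 0.0, 0.0, 0.0],
```

{"name": "step_arm", "arguments": {
  "increments": [
    [-0.002,-0.015,0.248,0,0,0.0],
    [-0.002,-0.015,0.248,0,0,0],
    [-0.002,-0.015,0.248,0,0,0],
    [-0.002,-0.015,0.2,0,0,0],
    [0,0,0.04,0,0,0]
  ]
}}

```text
clock: 3.32
tcp_pos: [0.5847, 0.0671, 0.1311]
tcp_rot: [0.0, 0.973, 0.002, 0.229]
force: [-0.4, 1.3, 0.1]
grip_width: 1.001
```

{"name": "step_arm", "arguments": {
  "increments": [
    [0,0,0,0,0,0]
  ]
}}

```text
clock: 3.45
tcp_pos: [0.5839, 0.0669, 0.1318]
tcp_rot: [-0.0, 0.973, 0.001, 0.229]
force: [-0.7, -0.3, -0.1]
grip_width: 1.002
```

```bash
python3 -c "
from h import *
where()
d,s=snap('wrist','w2')
cv2.imwrite('pics/w2b.png',cv2.resize(d['image'],(800,600)));where()"
```

```text
t 3.45 tray mm [12.91 -2.18 93.67] rot err [-0.04 -1.48  0.04] F tray [-0.6 -0.3  0.3] grip 1.002
t 3.5 tray mm [12.87 -2.04 93.92] rot err [-0.02 -1.47  0.04] F tray [-0.1  0.3 -0.9] grip 0.997
```

View pics/w2b.png

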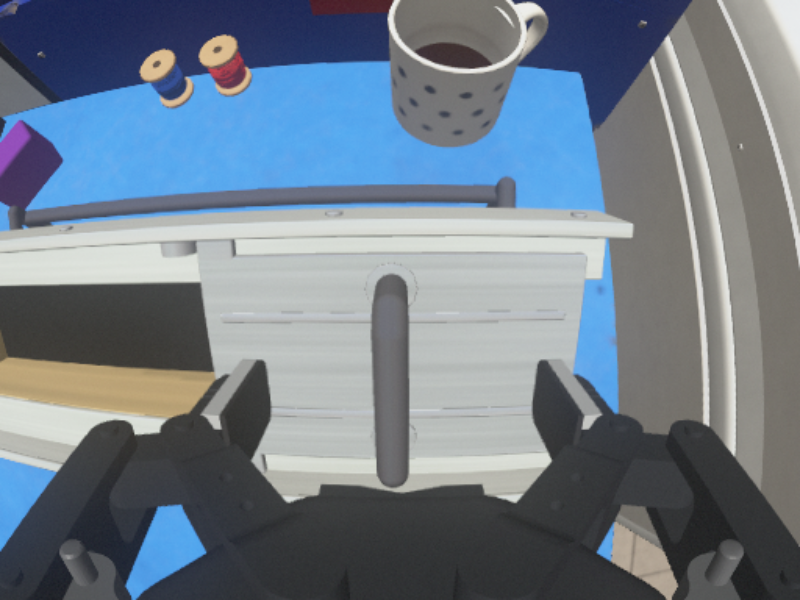

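```bash
python3 -c "
from h import *
print(arm.state()['q'].round(3))
got([0,0,74])
d=load('w2'); Tw=wristT(d)
o,Rt=tray();k=1.5625
for u,v,z in((392,280,98),(393,470,98),(392,375,98),(178,241,63)):
    oo,w=ray(d,u/k,v/k,Tw); oo=Rt.T@(oo-o)*1e3; w=Rt.T@w; print((oo+w*(z-oo[2])/w[2]).round(1))
"
```

```text
[-0.152  0.414 -0.122  2.17   0.98   0.193 -2.755]
rows 1 from [0.5838 0.067  0.132 ] to [0.5818 0.0691 0.1083]
[-0.082, -0.014, 0.135, 0.0, 0.012, -0.0],
[45.6 -0.2 98. ]
[-27.8   0.1  98. ]
[12.9  0.1 98. ]
[52.5 88.  63. ]
```

{"name": "step_arm", "arguments": {
  "increments": [
    [-0.02,0,-0.3,0,0.0,0],
    [-0.02,0,-0.3,0,0.006,-0.06],
    [0,0,-0.1,0,0.006,-0.085],
    [0,0,0,0,0,-0.085],
    [0,0,0,0,0,-0.085]
  ]
}}

```text
clock: 4.12
tcp_pos: [0.5311, 0.0668, 0.2236]
tcp_rot: [0.078, 0.916, 0.319, 0.229]
force: [-0.4, -0.2, -0.2]
grip_width: 0.999
```

{"name": "step_arm", "arguments": {
  "increments": [
    [0,0,0,0,0,-0.085],
    [0,0,0,0,0,-0.085],
    [0,0,0,0,0,-0.085],
    [0,0,0,0,0,-0.085],
    [0,0,0,0,0,-0.085]
  ]
}}

```text
clock: 4.75
tcp_pos: [0.531, 0.0669, 0.2231]
tcp_rot: [0.169, 0.69, 0.683, 0.173]
force: [0.1, 0.1, 0.1]
grip_width: 0.995
```

{"name": "step_arm", "arguments": {
  "increments": [
    [0,0,0,0,0,-0.085],
    [0,0,0,0,0,-0.085],
    [0,0,0,0,0,-0.085],
    [0,0,0,0,0,-0.085],
    [0,0,0,0,0,-0.085]
  ]
}}

```text
clock: 5.38
tcp_pos: [0.531, 0.0669, 0.2231]
tcp_rot: [0.227, 0.329, 0.913, 0.083]
force: [0.7, -1.0, 0.1]
grip_width: 0.998
```

```bash
sed -i 's/^FL=.*/FL=np.diag([-1,1,-1.])/' h.py; python3 -c "
from h import *
where()
print(arm.state()['q'].round(3))
got([0,0,74])
"
```

```text
t 5.375 tray mm [  9.02  -2.   199.13] rot err [-0.07  0.07 39.82] F tray [ 0.7 -1.  -0.2] grip 0.998
[ 0.504  0.249 -0.879  2.211  0.885  0.435 -0.188]
rows 5 from [0.531  0.0669 0.2231] to [0.5818 0.0691 0.1083]
[0.011, -0.006, 0.167, 0.0, -0.0, -0.066],
[0.011, -0.004, 0.167, 0.0, -0.0, -0.066],
[0.012, -0.003, 0.167, 0.0, -0.0, -0.066],
[0.012, -0.001, 0.167, 0.0, -0.0, -0.066],
[0.012, 0.001, 0.167, 0.0, -0.0, -0.066],
```

{"name": "step_arm", "arguments": {
  "increments": [
    [0.011,-0.006,0.05,0,0,-0.082],
    [0.011,-0.004,0.05,0,0,-0.082],
    [0.012,-0.003,0.05,0,0,-0.082],
    [0.012,-0.001,0.05,0,0,-0.082],
    [0.012,0,0.1,0,0,-0.005]
  ]
}}

```text
clock: 6.0
tcp_pos: [0.5446, 0.068, 0.1793]
tcp_rot: [0.242, -0.001, 0.97, 0.001]
force: [0.6, -0.9, -0.1]
grip_width: 0.998
```

```bash
python3 -c "
from h import *
where()
print(arm.state()['q'].round(3))
got([0,0.5,74])
"
```

```text
t 6.0 tray mm [  0.46  -0.9  154.08] rot err [-0.1  -0.02  0.09] F tray [ 0.5 -0.9 -0.4] grip 0.998
[ 0.462  0.38  -0.862  2.219  1.215  0.448  0.207]
rows 2 from [0.5446 0.068  0.1793] to [0.5818 0.0696 0.1083]
[0.002, 0.004, 0.267, 0.0, 0.0, -0.0],
[0.002, 0.004, 0.267, 0.0, 0.0, -0.0],
```

{"name": "step_arm", "arguments": {
  "increments": [
    [0.002,0.004,0.18,0,0,0],
    [0.002,0.004,0.18,0,0,0],
    [0,0,0.13,0,0,0],
    [0,0,0.04,0,0,0],
    [0,0,0,0,0,0]
  ]
}}

```text
clock: 6.62
tcp_pos: [0.5812, 0.0705, 0.1084]
tcp_rot: [0.241, -0.0, 0.97, 0.002]
force: [-0.3, -0.0, -0.4]
grip_width: 0.998
```

```bash
python3 -c "
from h import *
where()
print(arm.state()['q'].round(3))
got([0,0.5,74])
d,s=snap('wrist','w3')
cv2.imwrite('pics/w3b.png',cv2.resize(d['image'],(800,600)));where()"
```

```text
t 6.625 tray mm [-0.49  1.45 74.36] rot err [-0.19  0.07  0.21] F tray [-0.5 -0.  -0.2] grip 0.998
[ 0.33   0.567 -0.72   2.176  1.577  0.457 -0.101]
rows 1 from [0.5812 0.0705 0.1084] to [0.5818 0.0696 0.1083]
[-0.003, -0.006, 0.002, 0.002, -0.001, -0.002],
t 6.675 tray mm [-0.31  1.66 74.55] rot err [-0.2   0.05  0.2 ] F tray [ 0.4 -0.4  0.4] grip 0.997
```

View pics/w3b.png

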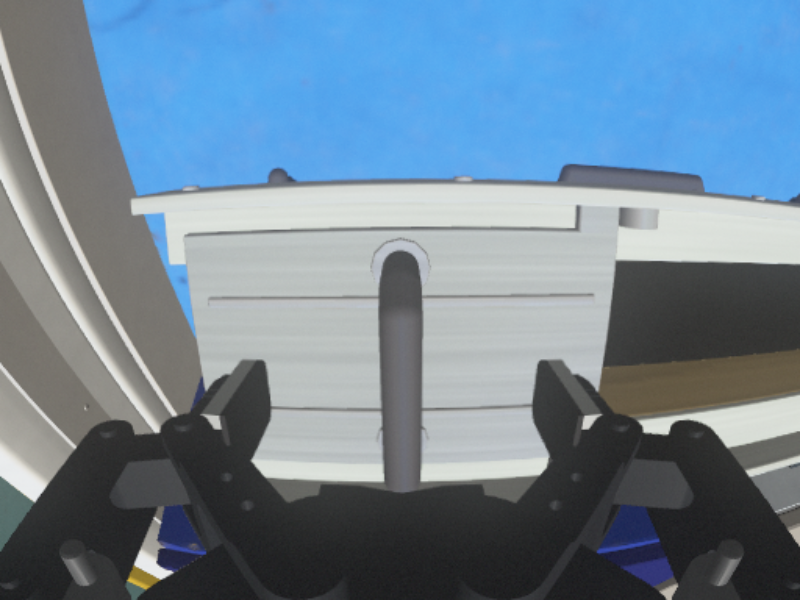

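{"name": "step_arm", "arguments": {
  "increments": [
    [0,0,0,0,0,0],
    [0,0,0,0,0,0],
    [0,0,0,0,0,0],
    [0,0,0,0,0,0],
    [0,0,0,0,0,0]
  ],
  "fingers": -1
}}

```text
clock: 7.3
tcp_pos: [0.5812, 0.0711, 0.108]
tcp_rot: [0.241, -0.001, 0.97, 0.002]
force: [-2.4, -0.5, 3.6]
grip_width: 0.121
```

```bash
python3 -c "
from h import *
where()"
```

```text
t 7.3 tray mm [-0.64  2.06 73.92] rot err [-0.21  0.08  0.15] F tray [-0.4 -0.5  4.3] grip 0.121
```

{"name": "step_arm", "arguments": {
  "increments": [
    [0,0,-0.03,0,0,0],
    [0,0,-0.025,0,0,0],
    [0,0,-0.018,0,0,0],
    [0,0,0,0,0,0]
  ]
}}

```text
clock: 7.8
tcp_pos: [0.5761, 0.0711, 0.1176]
tcp_rot: [0.241, -0.001, 0.97, 0.003]
force: [2.3, -0.5, -2.9]
grip_width: 0.118
```

```bash
sed -i 's/0.0692/0.0705/' tray.json; python3 -c "
from h import *
where()"
```

```text
t 7.8 tray mm [-0.67  0.72 84.89] rot err [-0.22  0.09  0.18] F tray [ 0.7 -0.5 -3.6] grip 0.118
```

{"name": "step_arm", "arguments": {
  "increments": [
    [0,0.1,0,0,0,0],
    [0,0.2,0,0,0,0],
    [0,0.2,0,0,0,0],
    [0,0.1,0,0,0,0],
    [0,0,0,0,0,0]
  ]
}}

```text
clock: 8.43
tcp_pos: [0.5752, 0.1633, 0.1177]
tcp_rot: [0.241, -0.002, 0.971, 0.004]
force: [-0.0, 0.9, -3.5]
grip_width: 0.12
```

```bash
python3 -c "
from h import *
where();print(arm.state()['q'].round(3))"
```

```text
t 8.425 tray mm [-1.11 92.97 85.17] rot err [-0.39  0.14  0.07] F tray [-1.7  0.9 -3.1] grip 0.12
[ 0.165  0.589 -0.777  2.126  1.485  0.587 -0.165]
```

{"name": "step_arm", "arguments": {
  "increments": [
    [0,0.15,0,0,0,0],
    [0,0.2,0,0,0,0],
    [0,0.2,0,0,0,0],
    [0,0.12,0,0,0,0],
    [0,0,0,0,0,0]
  ]
}}

```text
clock: 9.05
tcp_pos: [0.5745, 0.2628, 0.1178]
tcp_rot: [0.24, -0.002, 0.971, 0.004]
force: [-3.1, -0.4, -5.7]
grip_width: 0.117
```

```bash
python3 -c "
from h import *
where();print(arm.state()['q'].round(3))"
```

```text
t 9.05 tray mm [ -1.41 192.47  85.45] rot err [-0.34  0.2   0.1 ] F tray [-5.4 -0.4 -3.6] grip 0.117
[-0.019  0.662 -0.807  2.017  1.422  0.73  -0.223]
```

{"name": "step_arm", "arguments": {
  "increments": [
    [0,0.006,0.03,0,0,0],
    [0,0,0.025,0,0,0],
    [0,0,0.018,0,0,0],
    [0,0,0,0,0,0]
  ]
}}

```text
clock: 9.55
tcp_pos: [0.5797, 0.2621, 0.1083]
tcp_rot: [0.24, -0.001, 0.971, 0.003]
force: [-8.5, 1.0, -0.6]
grip_width: 0.115
```

{"name": "step_arm", "arguments": {
  "increments": [
    [0,0,0,0,0,0],
    [0,0,0,0,0,0],
    [0,0,0,0,0,0],
    [0,0,-0.1,0,0,0],
    [0,0,-0.3,0,0,0]
  ],
  "fingers": 1
}}

```text
clock: 10.18
tcp_pos: [0.552, 0.2614, 0.1615]
tcp_rot: [0.24, -0.0, 0.971, 0.002]
force: [-0.5, -0.5, 0.4]
grip_width: 1.004
```

{"name": "step_arm", "arguments": {
  "increments": [
    [0,-0.2,-0.3,0,0,0],
    [0,-0.3,-0.2,0,0,0],
    [0,-0.3,-0.1,0,0,0],
    [0,-0.2,0,0,0,0],
    [0,0,0,0,0,0]
  ]
}}

```text
clock: 10.8
tcp_pos: [0.5107, 0.1087, 0.241]
tcp_rot: [0.242, 0.001, 0.97, 0.001]
force: [0.2, 0.4, -0.0]
grip_width: 0.997
```

```bash
sed -i 's/"yaw":0.2/"yaw":0.4/' tray.json; python3 -c "
from h import *
where();print(arm.state()['q'].round(3))
d,s=snap('wrist','w4')
cv2.imwrite('pics/w4b.png',cv2.resize(d['image'],(800,600)));where()"
```

```text
t 10.8 tray mm [-1.900e-01  3.895e+01  2.244e+02] rot err [0.14 0.04 0.52] F tray [ 0.2  0.4 -0.1] grip 0.997
[ 0.556  0.231 -1.059  2.207  0.889  0.53   0.402]
t 10.85 tray mm [7.0000e-02 4.1020e+01 2.2445e+02] rot err [-0.01  0.02  0.42] F tray [ 0.9  1.1 -0.3] grip 0.998
```

View pics/w4b.png

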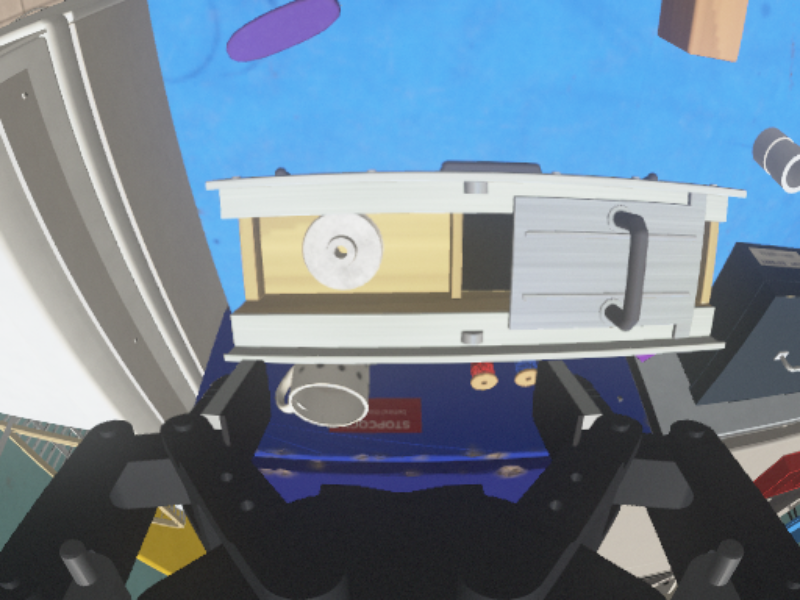

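```bash
cat >> h.py <<'E'
def castt(d,Tw,u,v,z):
    o,Rt=tray(); oo,w=ray(d,u,v,Tw); oo=Rt.T@(oo-o)*1e3; w=Rt.T@w; return (oo+w*(z-oo[2])/w[2]).round(1)
E
python3 -c "
from h import *
d=load('w4'); cv2.imwrite('pics/w4c.png',cv2.resize(d['image'][110:240,140:320],None,fx=4.4,fy=4.4,interpolation=cv2.INTER_CUBIC))
"
```

View pics/w4c.png

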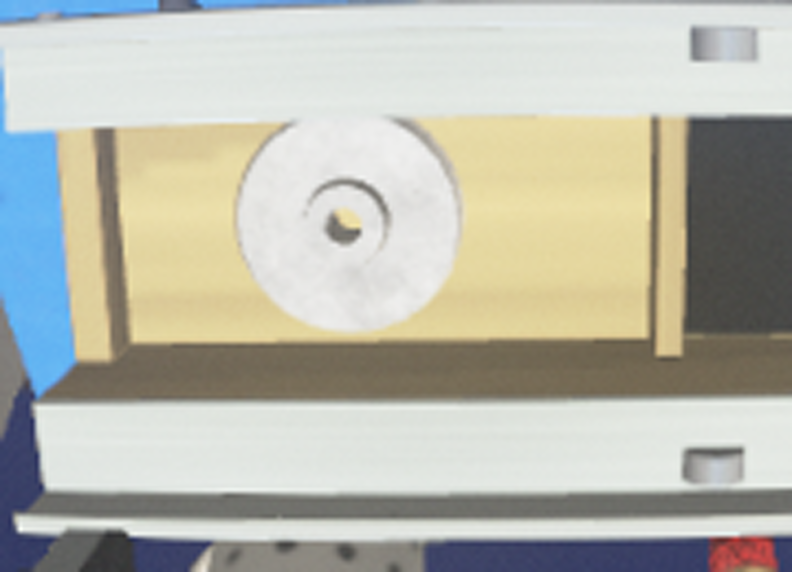

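```bash
python3 -c "
from h import *
d=load('w4'); Tw=wristT(d)
for n,u,v,z in [('pul R',236,220,22),('pul L',458,220,22),('pul hi',350,331,22),('pul hub',347,222,22),('wallR',103,230,20),('wallL',656,230,20),('wallR out',68,230,20),('wallL out',686,230,20),('bump lo',724,38,63),('bump hi',714,462,63),('ledge lo edge',400,115,55),('ledge hi edge',400,401,55)]:
    print(n,castt(d,Tw,140+u/4.4,110+v/4.4,z))
u=1/1.5625
print('cover R edge',castt(d,Tw,513*u,260*u,60))
"
```

```text
pul R [ -3.9 -37.8  22. ]
pul L [-3. 23. 22.]
pul hi [27.8 -7.5 22. ]
pul hub [-2.8 -7.1 22. ]
wallR [ -1.6 -77.1  20. ]
wallL [ 0.5 76.6 20. ]
wallR out [ -1.9 -87.6  20. ]
wallL out [ 0.5 84.8 20. ]
bump lo [-53.9  87.5  63. ]
bump hi [51.3 88.  63. ]
ledge lo edge [-35.2  11.   55. ]
ledge hi edge [37.1  8.9 55. ]
cover R edge [ -2.9 115.2  60. ]
```

```bash
cat >> h.py <<'E'
def Rdown(yaw):
    return R.from_euler('z',yaw,degrees=True).as_matrix()@np.diag([-1,1,-1.])
E
python3 -c "
from h import *
go(np.array([.405,.322,.19]),Rdown(2.9),mm=45,deg=8)"
```

```text
rows 6 from [0.5109 0.1108 0.2412] to [0.405 0.322 0.19 ]
[0.131, 0.235, -0.004, -0.001, 0.039, -0.004],
[0.129, 0.236, 0.007, -0.001, 0.039, -0.004],
[0.126, 0.237, 0.017, -0.001, 0.039, -0.004],
[0.122, 0.238, 0.028, -0.001, 0.039, -0.004],
[0.117, 0.239, 0.038, -0.001, 0.039, -0.004],
[0.112, 0.24, 0.048, -0.001, 0.039, -0.004],
```

{"name": "step_arm", "arguments": {
  "increments": [
    [0.131,0.235,-0.004,-0.001,0.039,-0.004],
    [0.129,0.236,0.007,-0.001,0.039,-0.004],
    [0.126,0.237,0.017,-0.001,0.039,-0.004],
    [0.122,0.238,0.028,-0.001,0.039,-0.004],
    [0.117,0.239,0.038,-0.001,0.039,-0.004]
  ]
}}

```text
clock: 11.48
tcp_pos: [0.4208, 0.2908, 0.1987]
tcp_rot: [0.038, -0.024, 0.999, 0.003]
force: [-0.0, -0.0, -0.3]
grip_width: 0.998
```

{"name": "step_arm", "arguments": {
  "increments": [
    [0.112,0.24,0.048,-0.001,0.039,-0.004],
    [0,0,0,0,0,0]
  ]
}}

```text
clock: 11.72
tcp_pos: [0.4023, 0.3274, 0.19]
tcp_rot: [-0.003, -0.03, 1.0, 0.004]
force: [-0.2, -0.2, -0.8]
grip_width: 1.0
```

```bash
python3 -c "
from h import *
d,s=snap('wrist','w5');print(s['tcp_pos'],s['q'].round(3))
cv2.imwrite('pics/w5b.png',cv2.resize(d['image'],(800,600)))
go(np.array([.405,.322,.19]),Rdown(2.9))"
```

```text
[0.40233209 0.32737434 0.18998057] [ 0.056  0.627 -1.108  1.879  0.641  1.047  0.313]
rows 1 from [0.4031 0.3254 0.19  ] to [0.405 0.322 0.19 ]
[-0.011, -0.024, 0.0, 0.003, -0.002, 0.003],
```

View pics/w5b.png

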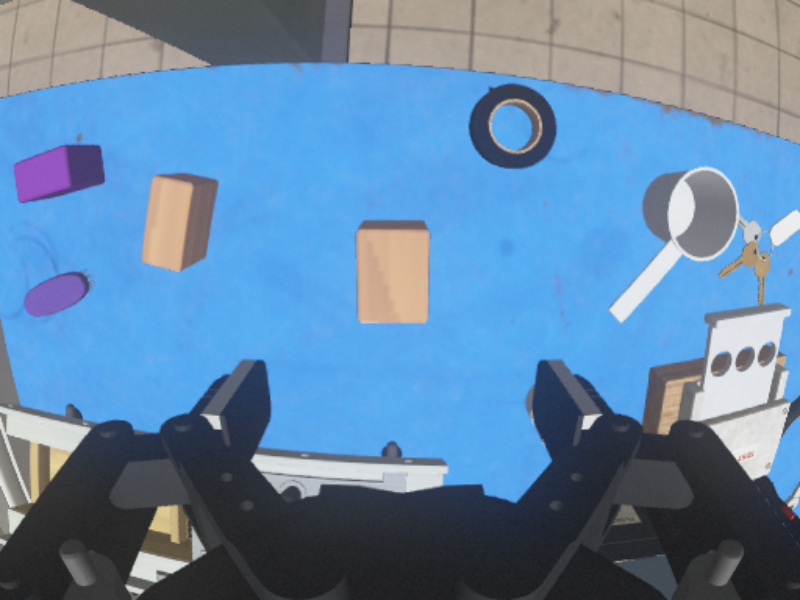

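```bash
python3 -c "
from h import *
d=load('w5'); Tw=wristT(d);k=1.5625
P=np.array([plane(d,u/k,v/k,.05,Tw) for u,v in [(357,231),(428,231),(429,323),(360,323)]])
print(P.round(4),P.mean(0).round(4)); e=lambda a,b:(np.linalg.norm(P[a]-P[b]).round(4),np.degrees(np.arctan2(*(P[b]-P[a])[1::-1])).round(1))
print(e(0,1),e(1,2),e(2,3),e(0,3))
go(np.r_[P.mean(0)[:2],.019],Rdown(2))
"
```

```text
[[0.3764 0.2992 0.05  ]
 [0.3739 0.3428 0.05  ]
 [0.4336 0.3479 0.05  ]
 [0.4361 0.3033 0.05  ]] [0.405  0.3233 0.05  ]
(np.float64(0.0437), np.float64(93.3)) (np.float64(0.0599), np.float64(4.9)) (np.float64(0.0447), np.float64(-86.7)) (np.float64(0.0599), np.float64(3.9))
rows 4 from [0.4031 0.3254 0.19  ] to [0.405  0.3233 0.019 ]
[-0.004, -0.006, 0.285, 0.001, -0.0, 0.003],
[-0.004, -0.005, 0.285, 0.001, -0.0, 0.003],
[-0.003, -0.005, 0.285, 0.001, -0.0, 0.003],
[-0.003, -0.004, 0.285, 0.001, -0.0, 0.003],
```

{"name": "step_arm", "arguments": {
  "increments": [
    [-0.005,-0.008,0.3,0,0,0],
    [-0.004,-0.006,0.3,0,0,0],
    [-0.003,-0.005,0.25,0,0,0],
    [-0.003,-0.004,0.2,0,0,0],
    [0,0,0.09,0,0,0]
  ]
}}

```text
clock: 12.4
tcp_pos: [0.4061, 0.3196, 0.0182]
tcp_rot: [-0.002, -0.027, 1.0, 0.002]
force: [-0.0, -0.0, 0.6]
grip_width: 1.003
```

{"name": "step_arm", "arguments": {
  "increments": [
    [0,0,0,0,0,0]
  ]
}}

```text
clock: 12.52
tcp_pos: [0.4062, 0.3204, 0.0192]
tcp_rot: [-0.002, -0.027, 1.0, 0.002]
force: [-0.2, -0.1, 0.9]
grip_width: 1.0
```

```bash
python3 -c "
from h import *
s=arm.state();print(s['tcp_pos'],s['q'].round(3),s['force'])
go(np.r_[.405,.3228,.019],Rdown(3.4))
d,s=snap('wrist','w6')
cv2.imwrite('pics/w6b.png',cv2.resize(d['image'],(800,600)))"
```

```text
[0.40622846 0.32040824 0.01919374] [-0.106  0.85  -0.858  1.964  0.928  0.782  0.108] [-0.18336372 -0.13707084  0.86246473]
rows 1 from [0.4062 0.3204 0.0192] to [0.405  0.3228 0.019 ]
[0.007, 0.016, 0.001, 0.002, -0.001, -0.003],
```

View pics/w6b.png

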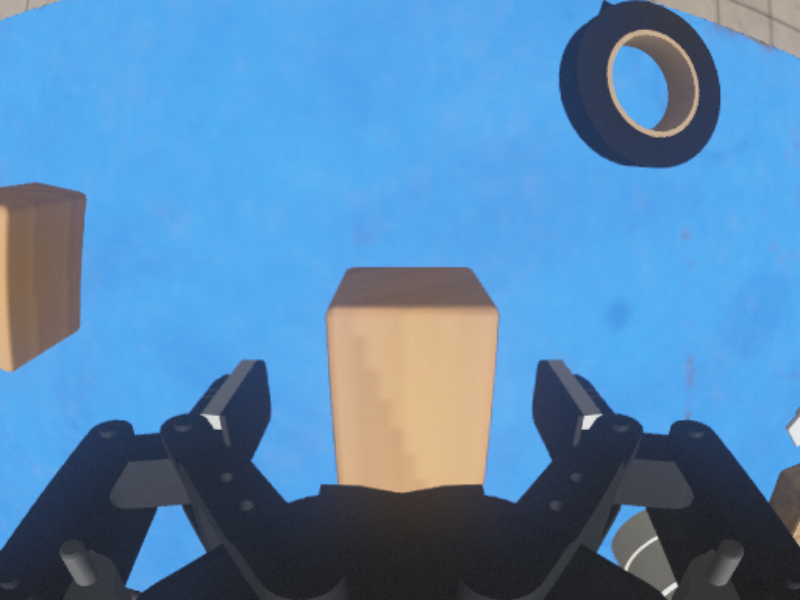

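{"name": "step_arm", "arguments": {
  "increments": [
    [0.007,0.018,0,0,0,0],
    [0,0,0,0,0,0],
    [0,0,0,0,0,0],
    [0,0,0,0,0,0],
    [0,0,0,0,0,0]
  ],
  "fingers": -1
}}

```text
clock: 13.2
tcp_pos: [0.4055, 0.324, 0.0201]
tcp_rot: [-0.001, -0.027, 1.0, 0.003]
force: [-0.5, -0.1, 6.2]
grip_width: 0.528
```

```bash
python3 -c "
from h import *
s=arm.state();print(s['tcp_pos'],s['q'].round(3),s['force'],s['grip_width'])
"
```

```text
[0.4055299  0.32396909 0.02008162] [-0.112  0.85  -0.86   1.961  0.928  0.783  0.104] [-0.5442333  -0.06406146  6.22711834] 0.5275026841929968
```

{"name": "step_arm", "arguments": {
  "increments": [
    [0,0,-0.1,0,0,0],
    [0,0,-0.3,0,0,0],
    [0,0,-0.35,0,0,0],
    [0,0,-0.35,0,0,0]
  ]
}}

```text
clock: 13.7
tcp_pos: [0.4052, 0.3223, 0.1864]
tcp_rot: [-0.002, -0.027, 1.0, 0.002]
force: [1.7, -0.3, -1.6]
grip_width: 0.529
```

```bash
python3 -c "
from h import *
got([0,50.5,150])
s=arm.state();print(s['tcp_pos'],s['q'].round(3),s['force'],s['grip_width'])
"
```

```text
rows 6 from [0.4052 0.3223 0.1864] to [0.5457 0.1205 0.1754]
[-0.144, -0.232, 0.011, 0.001, -0.039, 0.004],
[-0.144, -0.231, 0.023, 0.001, -0.039, 0.004],
[-0.143, -0.23, 0.035, 0.001, -0.039, 0.004],
[-0.142, -0.229, 0.048, 0.001, -0.039, 0.004],
[-0.139, -0.228, 0.06, 0.001, -0.039, 0.004],
[-0.135, -0.226, 0.072, 0.001, -0.039, 0.004],
[0.40520247 0.32225373 0.18636727] [ 0.058  0.626 -1.096  1.884  0.643  1.038  0.316] [ 1.68585675 -0.30087293 -1.64541189] 0.5291332393845364
```

{"name": "step_arm", "arguments": {
  "increments": [
    [-0.144,-0.232,0.011,0.001,-0.039,0.004],
    [-0.144,-0.231,0.023,0.001,-0.039,0.004],
    [-0.143,-0.23,0.035,0.001,-0.039,0.004],
    [-0.142,-0.229,0.048,0.001,-0.039,0.004],
    [-0.139,-0.228,0.06,0.001,-0.039,0.004]
  ]
}}

```text
clock: 14.32
tcp_pos: [0.5228, 0.153, 0.1756]
tcp_rot: [0.203, -0.005, 0.979, 0.002]
force: [1.1, 0.7, -0.7]
grip_width: 0.527
```

{"name": "step_arm", "arguments": {
  "increments": [
    [-0.135,-0.226,0.072,0.001,-0.039,0.004],
    [0,0,0,0,0,0],
    [0,0,0,0,0,0]
  ]
}}

```text
clock: 14.7
tcp_pos: [0.5454, 0.1213, 0.1732]
tcp_rot: [0.241, -0.001, 0.97, 0.003]
force: [-0.6, 0.7, -0.5]
grip_width: 0.528
```

```bash
python3 -c "
from h import *
where();print(arm.state()['q'].round(3))
got([0,50.5,85])
d,s=snap('wrist','w7')
cv2.imwrite('pics/w7b.png',cv2.resize(d['image'],(800,600)));where()
"
```

```text
t 14.7 tray mm [ -1.29  51.32 148.18] rot err [-0.16  0.07  0.33] F tray [-0.7  0.7 -0.2] grip 0.528
[ 0.301  0.408 -0.829  2.194  1.251  0.509  0.069]
rows 2 from [0.5454 0.1213 0.1732] to [0.5762 0.1207 0.1181]
[-0.005, -0.003, 0.211, 0.001, -0.0, -0.001],
[-0.004, -0.003, 0.211, 0.001, -0.0, -0.001],
t 14.75 tray mm [ -1.18  51.83 148.16] rot err [-0.2   0.06  0.31] F tray [-0.6 -0.5 -1.1] grip 0.532
```

View pics/w7b.png

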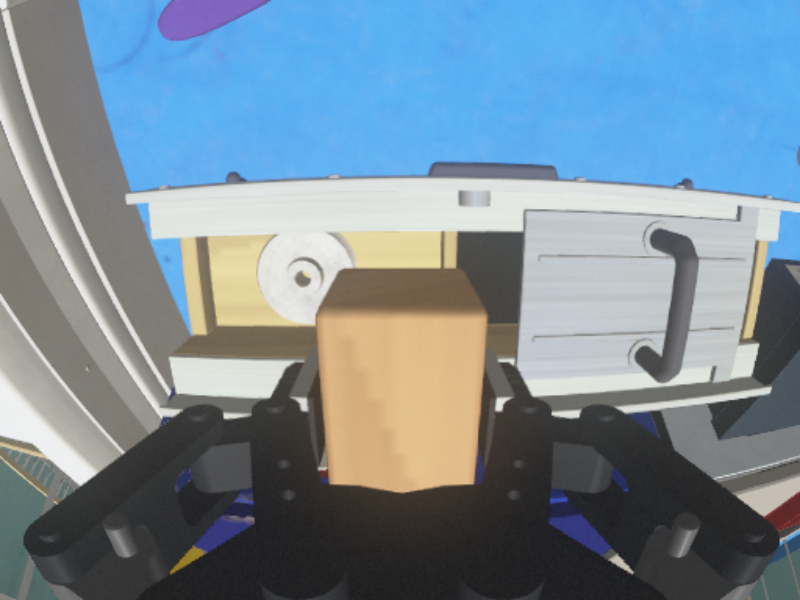

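{"name": "step_arm", "arguments": {
  "increments": [
    [-0.005,-0.004,0.15,0,0,0],
    [-0.004,-0.003,0.15,0,0,0],
    [0,0,0.12,0,0,0],
    [0,0,0,0,0,0]
  ]
}}

```text
clock: 15.25
tcp_pos: [0.5759, 0.1211, 0.1168]
tcp_rot: [0.24, -0.001, 0.971, 0.003]
force: [-0.8, -0.1, -0.5]
grip_width: 0.526
```

```bash
python3 -c "
from h import *
where()
got([0,50.5,22])
d,s=snap('wrist','w8');Tw=wristT(d)
cv2.imwrite('pics/w8b.png',cv2.resize(d['image'],(800,600)));where()
"
```

```text
t 15.25 tray mm [-0.85 50.87 84.05] rot err [-0.2   0.19  0.33] F tray [-1.  -0.1 -0. ] grip 0.526
rows 2 from [0.5759 0.1211 0.1168] to [0.6058 0.1209 0.0624]
[-0.004, -0.002, 0.207, 0.001, -0.001, -0.001],
[-0.003, -0.002, 0.207, 0.001, -0.001, -0.001],Traceback (most recent call last):
  File "<string>", line 5, in <module>
    d,s=snap('wrist','w8');Tw=wristT(d)
                              ~~~~~~^^^
  File "h.py", line 31, in wristT
    def wristT(d): return Tool(d['pos'],d['rot'])@d['tool_from_camera']
                               ~^^^^^^^
KeyError: 'pos'
```

```bash
python3 -c "
from h import *
d=load('w8');cv2.imwrite('pics/w8b.png',cv2.resize(d['image'],(800,600)))
"
```

```text
(no output)
```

View pics/w8b.png

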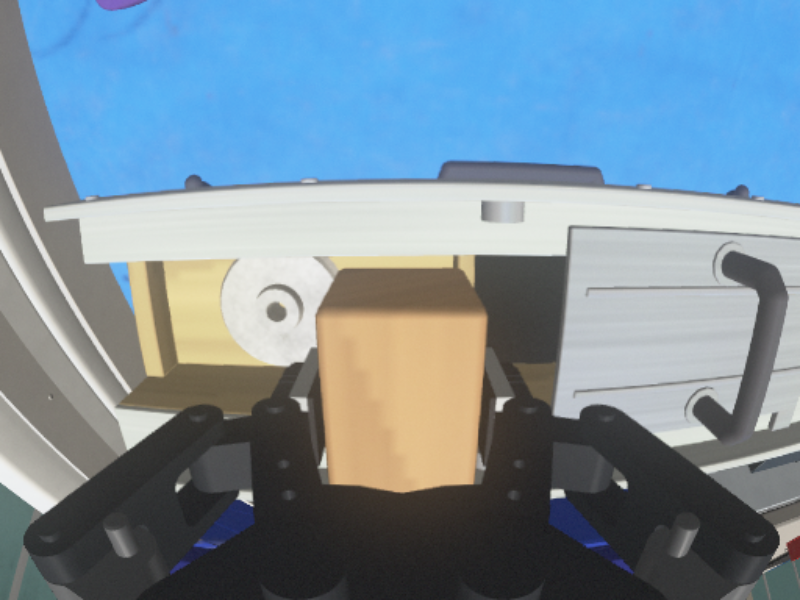

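```bash
python3 -c "
from h import *
d=load('w8');Tw=wristT(d);k=1.5625
print(castt(d,Tw,503/k,203/k,63),castt(d,Tw,459/k,258/k,20),castt(d,Tw,133/k,290/k,20),castt(d,Tw,160/k,330/k,20))
print('pulley L edge/hub',castt(d,Tw,222/k,300/k,22),castt(d,Tw,278/k,311/k,22))
print('block bottom near edge, TCP z',castt(d,Tw,340/k,269/k,84-20),castt(d,Tw,463/k,269/k,84-20))
where()
got([0,50.5,45])
"
```

```text
[-55.3  87.3  63. ] [-26.2  77.2  20. ] [-12.  -89.4  20. ] [  9.9 -76.1  20. ]
pulley L edge/hub [ -7.2 -36.5  22. ] [-1.6 -8.2 22. ]
block bottom near edge, TCP z [-31.4  28.3  64. ] [-31.1  73.   64. ]
t 15.3 tray mm [-0.52 50.92 84.67] rot err [-0.21  0.14  0.32] F tray [-1.   1.  -1.1] grip 0.529
rows 1 from [0.5759 0.1211 0.1175] to [0.595  0.1209 0.0827]
[-0.004, -0.004, 0.264, 0.002, -0.001, -0.003],
```

{"name": "step_arm", "arguments": {
  "increments": [
    [-0.004,-0.002,0.14,0,0,0],
    [0,0,0.12,0,0,0],
    [0,0,0.06,0,0,0],
    [0,0,0,0,0,0]
  ]
}}

```text
clock: 15.8
tcp_pos: [0.5991, 0.1201, 0.0756]
tcp_rot: [0.241, -0.001, 0.971, 0.003]
force: [-0.1, 0.5, -0.8]
grip_width: 0.527
```

```bash
python3 -c "
from h import *
where()
got([0,50.5,20])
"
```

```text
t 15.8 tray mm [ 0.25 49.77 36.76] rot err [-0.15  0.11  0.35] F tray [-0.4  0.5 -0.6] grip 0.527
rows 1 from [0.5991 0.1201 0.0756] to [0.6068 0.1209 0.0607]
[0.002, 0.005, 0.112, 0.001, -0.001, -0.003],
```

{"name": "step_arm", "arguments": {
  "increments": [
    [0,0.004,0.04,0,0,-0.002],
    [0,0,0.04,0,0,0],
    [0,0,0.02,0,0,0],
    [0,0,0,0,0,0]
  ]
}}

```text
clock: 16.3
tcp_pos: [0.6053, 0.1205, 0.065]
tcp_rot: [0.243, -0.003, 0.97, 0.001]
force: [-29.2, -9.3, 47.2]
grip_width: 0.527
```

```bash
python3 -c "
from h import *
where()
"
```

```text
t 16.3 tray mm [ 0.74 50.05 24.55] rot err [ 0.01 -0.1   0.03] F tray [-3.7 -9.1 55.5] grip 0.527
```

{"name": "step_arm", "arguments": {
  "increments": [
    [0,0,-0.014,0,0,0],
    [0,0,0,0,0,0]
  ]
}}

```text
clock: 16.55
tcp_pos: [0.6052, 0.1205, 0.0651]
tcp_rot: [0.242, -0.003, 0.97, 0.002]
force: [-10.4, -3.2, 18.2]
grip_width: 0.529
```

```bash
python3 -c "
from h import *
where()
d,s=snap('wrist','w9')
cv2.imwrite('pics/w9b.png',cv2.resize(d['image'],(800,600)));where()
"
```

```text
t 16.55 tray mm [ 0.71 50.08 24.64] rot err [-0.08  0.    0.08] F tray [-0.7 -3.2 20.9] grip 0.529
t 16.6 tray mm [ 0.72 50.11 24.64] rot err [-0.08  0.    0.08] F tray [-0.6 -2.2 21.2] grip 0.527
```

View pics/w9b.png

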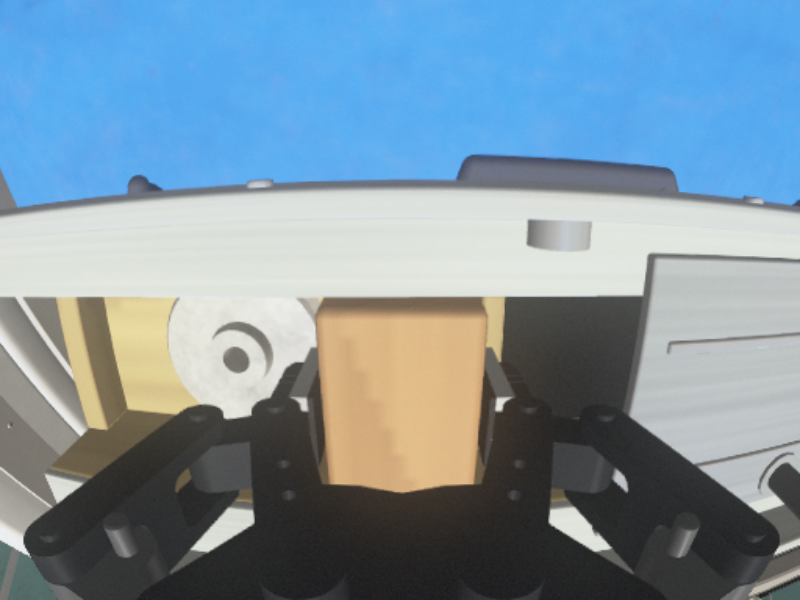

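```bash
python3 -c "
from h import *
d=load('w9');Tw=wristT(d);k=1.5625
for z in (18,20,22,24,26):
  print(z,castt(d,Tw,168/k,340/k,z),castt(d,Tw,318/k,330/k,z),castt(d,Tw,237/k,345/k,z))
print(castt(d,Tw,105/k,340/k,20),castt(d,Tw,480/k,300/k,20),castt(d,Tw,503/k,300/k,20),'bump',castt(d,Tw,527/k,222/k,59),castt(d,Tw,592/k,222/k,59))
"
```

```text
18 [ -5.9 -39.3  18. ] [-11.1  20.5  18. ] [ -4.8 -10.3  18. ]
20 [ -6.7 -38.1  20. ] [-11.8  20.9  20. ] [-5.6 -9.5 20. ]
22 [ -7.5 -36.9  22. ] [-12.6  21.3  22. ] [-6.5 -8.7 22. ]
24 [ -8.3 -35.7  24. ] [-13.3  21.7  24. ] [-7.3 -7.9 24. ]
26 [ -9.2 -34.5  26. ] [-14.1  22.1  26. ] [-8.1 -7.1 26. ]
[ -5.4 -69.   20. ] [-22.5  76.   20. ] [-22.5  84.   20. ] bump [-54.1  79.9  59. ] [-54.6  97.1  59. ]
```

```bash
python3 -c "
from h import *
d,s=snap('side','s9')
cv2.imwrite('pics/s9b.png',cv2.resize(d['image'][120:250,180:330],None,fx=5,fy=5,interpolation=cv2.INTER_CUBIC)[:600]);where()
o,Rt=tray()
for p in [(-35,76,55),(35,76,55),(-35,-76,55),(35,-76,55),(0,76,20),(-35,76,20),(0,84,20),(-52,88,63),(52,88,63),(-31,73,50),(-31,27,50),(31,73,50),(-63,296,78),(63,296,78),(-35,296,0),(35,296,0)]:
  u=project(load('s9'),o+Rt@(np.array(p)/1e3)); print(p,((u-[180,120])*5).round())
"
```

```text
t 16.65 tray mm [ 0.71 50.09 24.64] rot err [-0.08  0.    0.08] F tray [-1.4 -3.4 21.4] grip 0.528
(-35, 76, 55) [399. 310.]
(35, 76, 55) [291. 238.]
(-35, -76, 55) [497. 219.]
(35, -76, 55) [399. 154.]
(0, 76, 20) [318. 324.]
(-35, 76, 20) [371. 360.]
(0, 84, 20) [312. 329.]
(-52, 88, 63) [423. 325.]
(52, 88, 63) [262. 217.]
(-31, 73, 50) [391. 311.]
(-31, 27, 50) [423. 282.]
(31, 73, 50) [296. 248.]
(-63, 296, 78) [286. 478.]
(63, 296, 78) [ 60. 324.]
(-35, 296, 0) [170. 566.]
(35, 296, 0) [ 50. 482.]
```

View pics/s9b.png

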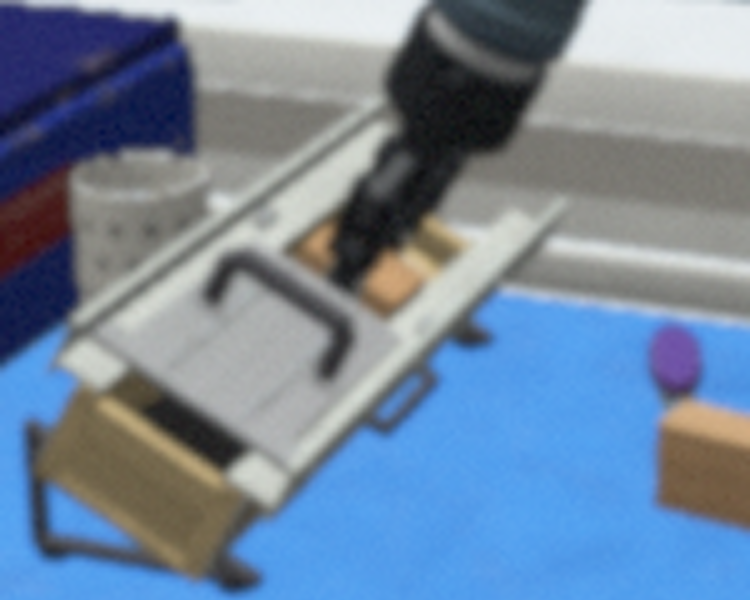

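{"name": "step_arm", "arguments": {
  "increments": [
    [0,0,0,0,0,0],
    [0,0,0,0,0,0],
    [0,0,0,0,0,0]
  ],
  "fingers": 0.5
}}

```text
clock: 17.02
tcp_pos: [0.6054, 0.1205, 0.0638]
tcp_rot: [0.241, -0.003, 0.971, 0.002]
force: [0.0, -0.5, -0.6]
grip_width: 0.749
```

```bash
python3 -c "
from h import *
where()"
```

```text
t 17.025 tray mm [ 0.25 50.06 23.41] rot err [-0.13  0.1   0.12] F tray [-0.2 -0.5 -0.5] grip 0.749
```

Retract and look.

{"name": "step_arm", "arguments": {
  "increments": [
    [0,0,-0.2,0,0,0],
    [0,0,-0.35,0,0,0],
    [0,0,-0.35,0,0,0],
    [0,-0.1,-0.2,0,0,0],
    [0,0,0,0,0,0]
  ]
}}

```text
clock: 17.65
tcp_pos: [0.5286, 0.1034, 0.2115]
tcp_rot: [0.243, -0.002, 0.97, 0.001]
force: [0.9, -0.2, 0.5]
grip_width: 0.75
```

```bash
python3 -c "
from h import *
where()
d,s=snap('wrist','w10')
cv2.imwrite('pics/w10c.png',cv2.resize(d['image'][90:250,100:360],None,fx=3,fy=3,interpolation=cv2.INTER_CUBIC));where()
"
```

```text
t 17.65 tray mm [  1.73  33.52 189.89] rot err [-0.01 -0.1   0.19] F tray [ 1.  -0.2 -0. ] grip 0.75
t 17.7 tray mm [  1.18  33.93 188.91] rot err [-0.05 -0.01  0.18] F tray [ 1.2 -0.4 -1. ] grip 0.748
```

View pics/w10c.png

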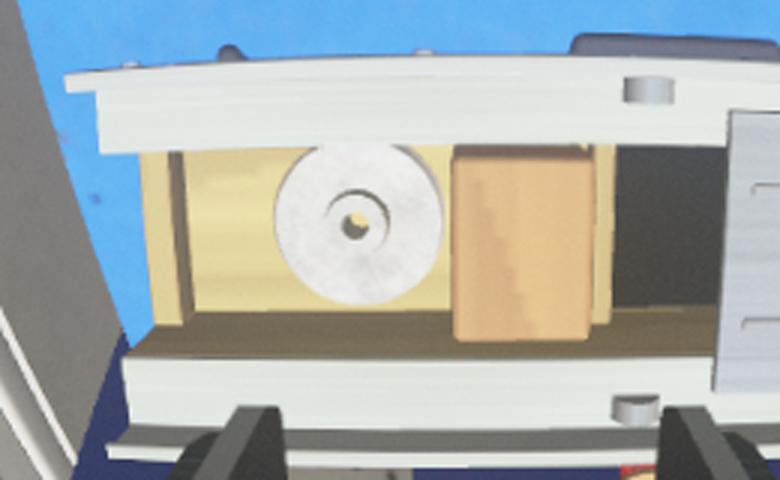

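```bash
python3 -c "
from h import *
d=load('w10');Tw=wristT(d)
C=lambda u,v,z:castt(d,Tw,100+u/3,90+v/3,z)
for z in (46,50,55):
  P=[C(454,157,z),C(592,157,z),C(592,340,z),C(455,340,z)]
  print(z,P,np.linalg.norm(P[1]-P[0]).round(1),np.linalg.norm(P[2]-P[3]).round(1),np.linalg.norm(P[2]-P[1]).round(1))
for z in (18,22,26): print(C(274,222,z),C(443,222,z),C(358,303,z))
print(C(182,230,20),C(594,230,20),C(611,230,20),'bumps',C(624,80,59),C(674,80,59),C(636,400,59),'lip',C(400,455,78),C(400,62,78),'ledge',C(400,147,55),C(400,357,55))
"
```

```text
46 [array([-29.2,  27.8,  46. ]), array([-29.3,  72.7,  46. ]), array([33.5, 74.7, 46. ]), array([33.3, 27.7, 46. ])] 44.9 47.0 62.8
50 [array([-29.8,  27.9,  50. ]), array([-29.9,  72.2,  50. ]), array([32.1, 74.1, 50. ]), array([31.9, 27.8, 50. ])] 44.3 46.3 62.0
55 [array([-30.4,  28. ,  55. ]), array([-30.5,  71.5,  55. ]), array([30.4, 73.4, 55. ]), array([30.1, 27.9, 55. ])] 43.5 45.5 60.9
[ -2.5 -38.8  18. ] [-1.9 23.2 18. ] [28.5 -8.7 18. ]
[ -3.3 -37.9  22. ] [-2.8 23.3 22. ] [27.3 -8.2 22. ]
[ -4.1 -37.   26. ] [-3.6 23.5 26. ] [26.1 -7.7 26. ]
[ -0.4 -74.1  20. ] [ 0.6 77.7 20. ] [ 0.6 84.  20. ] bumps [-55.3  80.5  59. ] [-55.7  96.4  59. ] [50.6 88.8 59. ] lip [61.  10.4 78. ] [-61.   13.2  78. ] ledge [-33.7  11.1  55. ] [36.1  9.5 55. ]
```

```bash
python3 -c "
from h import *
go(np.array([.385,.17,.17]),Rdown(-10.2))"
```

```text
rows 4 from [0.5286 0.1038 0.2103] to [0.385 0.17  0.17 ]
[0.243, 0.111, -0.053, 0.006, 0.058, 0.021],
[0.252, 0.1, -0.024, 0.006, 0.058, 0.021],
[0.257, 0.088, 0.006, 0.006, 0.058, 0.021],
[0.258, 0.077, 0.037, 0.006, 0.058, 0.021],
```

{"name": "step_arm", "arguments": {
  "increments": [
    [0.243,0.111,-0.053,0.006,0.058,0.021],
    [0.252,0.1,-0.024,0.006,0.058,0.021],
    [0.257,0.088,0.006,0.006,0.058,0.021],
    [0.258,0.077,0.037,0.006,0.058,0.021],
    [0,0,0,0,0,0]
  ],
  "fingers": 1
}}

```text
clock: 18.32
tcp_pos: [0.3836, 0.1715, 0.1681]
tcp_rot: [-0.002, 0.086, 0.996, -0.001]
force: [0.4, 0.5, 0.6]
grip_width: 0.999
```

```bash
python3 -c "
from h import *
d,s=snap('wrist','w11');print(s['tcp_pos'],s['q'].round(3))
cv2.imwrite('pics/w11b.png',cv2.resize(d['image'],(800,600)))
go(np.array([.377,.17,.15]),Rdown(-10.2))"
```

```text
[0.38356197 0.17147329 0.16812154] [ 0.346  0.439 -1.042  2.126  0.507  0.855  0.395]
rows 1 from [0.3845 0.1708 0.1685] to [0.377 0.17  0.15 ]
[0.048, -0.013, 0.124, -0.002, -0.0, 0.002],
```

View pics/w11b.png

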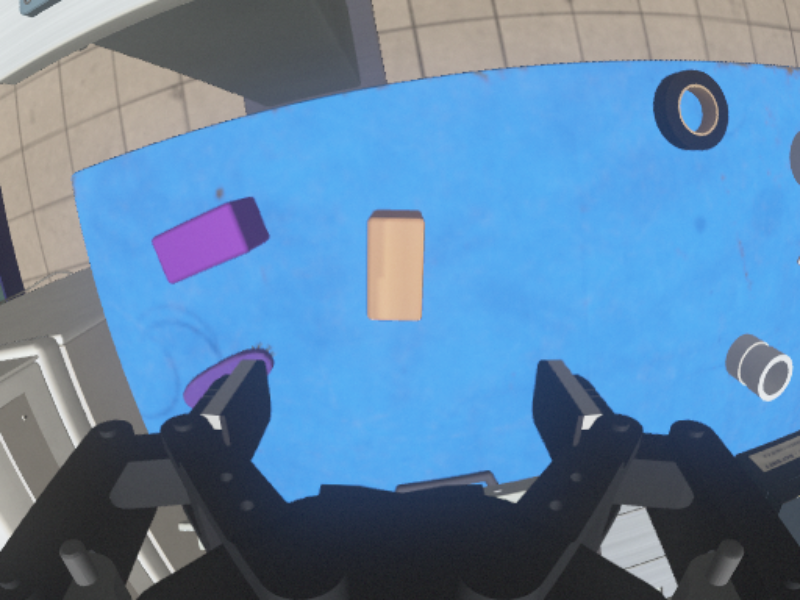

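```bash
python3 -c "
from h import *
d=load('w11'); Tw=wristT(d);k=1.5625
P=np.array([plane(d,u/k,v/k,.05,Tw) for u,v in [(368,217),(424,218),(422,320),(369,320)]])
print(P.round(4),P.mean(0).round(4)); e=lambda a,b:(np.linalg.norm(P[a]-P[b]).round(4),np.degrees(np.arctan2(*(P[b]-P[a])[1::-1])).round(1))
print(e(0,1),e(1,2),e(2,3),e(0,3))
go(np.r_[P.mean(0)[:2],.019],Rdown(-10))
"
```

```text
[[0.3425 0.1586 0.05  ]
 [0.3485 0.1897 0.05  ]
 [0.4083 0.1788 0.05  ]
 [0.4029 0.1476 0.05  ]] [0.3755 0.1687 0.05  ]
(np.float64(0.0317), np.float64(79.0)) (np.float64(0.0608), np.float64(-10.3)) (np.float64(0.0316), np.float64(-99.8)) (np.float64(0.0614), np.float64(-10.3))
rows 4 from [0.3845 0.1708 0.1685] to [0.3755 0.1687 0.019 ]
[0.014, -0.005, 0.249, -0.0, -0.0, 0.0],
[0.014, -0.005, 0.249, -0.0, -0.0, 0.0],
[0.014, -0.006, 0.249, -0.0, -0.0, 0.0],
[0.014, -0.006, 0.249, -0.0, -0.0, 0.0],
```

{"name": "step_arm", "arguments": {
  "increments": [
    [0.014,-0.005,0.27,0,0,0],
    [0.014,-0.005,0.27,0,0,0],
    [0.014,-0.005,0.25,0,0,0],
    [0.014,-0.005,0.15,0,0,0],
    [0,0,0.05,0,0,0]
  ]
}}

```text
clock: 19.0
tcp_pos: [0.3752, 0.1678, 0.02]
tcp_rot: [-0.0, 0.087, 0.996, -0.002]
force: [-0.2, 0.5, 0.2]
grip_width: 1.0
```

{"name": "step_arm", "arguments": {
  "increments": [
    [0,0,0,0,0,0]
  ]
}}

```text
clock: 19.12
tcp_pos: [0.3759, 0.1683, 0.0212]
tcp_rot: [0.0, 0.087, 0.996, -0.002]
force: [0.2, 1.0, 0.3]
grip_width: 0.998
```

```bash
python3 -c "
from h import *
go(np.r_[.376,.169,.019],Rdown(-10.2))
d,s=snap('wrist','w12');print(s['q'].round(3),s['force'])
cv2.imwrite('pics/w12b.png',cv2.resize(d['image'],(800,600)))"
```

```text
rows 1 from [0.3759 0.1683 0.0212] to [0.376 0.169 0.019]
[0.0, 0.005, 0.015, -0.002, 0.0, 0.002],
[ 0.069  0.674 -0.724  2.225  0.891  0.565  0.053] [0.15769089 1.0394262  0.34476705]
```

View pics/w12b.png

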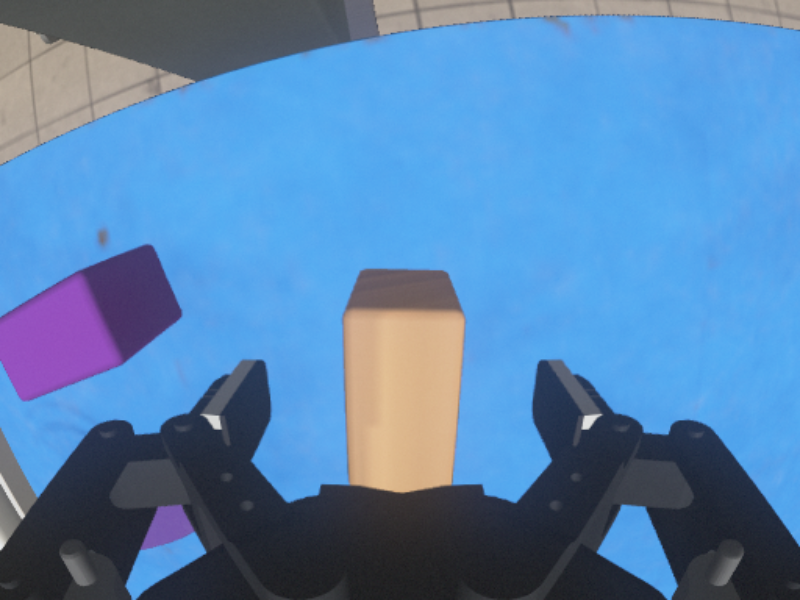

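{"name": "step_arm", "arguments": {
  "increments": [
    [0,0.005,0.01,0,0,0],
    [0,0,0,0,0,0],
    [0,0,0,0,0,0],
    [0,0,0,0,0,0],
    [0,0,0,0,0,0]
  ],
  "fingers": -1
}}

```text
clock: 19.8
tcp_pos: [0.3759, 0.1692, 0.0201]
tcp_rot: [0.0, 0.087, 0.996, -0.002]
force: [-0.7, -0.9, 7.1]
grip_width: 0.376
```

{"name": "step_arm", "arguments": {
  "increments": [
    [0,0,-0.1,0,0,0],
    [0,0,-0.3,0,0,0],
    [0,0,-0.35,0,0,0],
    [0,0,-0.35,0,0,0]
  ]
}}

```text
clock: 20.3
tcp_pos: [0.3751, 0.1695, 0.1861]
tcp_rot: [-0.001, 0.087, 0.996, -0.002]
force: [2.0, -0.4, 0.1]
grip_width: 0.376
```

```bash
python3 -c "
from h import *
got([0,-57,150])
s=arm.state();print(s['tcp_pos'],s['q'].round(3),s['force'],s['grip_width'])
"
```

```text
rows 6 from [0.3751 0.1695 0.1861] to [0.5465 0.013  0.1754]
[-0.218, -0.138, 0.012, -0.004, -0.039, -0.014],
[-0.212, -0.145, 0.029, -0.004, -0.039, -0.014],
[-0.205, -0.151, 0.044, -0.004, -0.039, -0.014],
[-0.196, -0.157, 0.059, -0.004, -0.039, -0.014],
[-0.186, -0.164, 0.074, -0.004, -0.039, -0.014],
[-0.174, -0.17, 0.087, -0.004, -0.039, -0.014],
[0.37514603 0.1695004  0.18608292] [ 0.386  0.391 -1.08   2.129  0.455  0.877  0.432] [ 2.00612603 -0.39757369  0.0737151 ] 0.37583730441419383
```

{"name": "step_arm", "arguments": {
  "increments": [
    [-0.218,-0.138,0.012,-0.004,-0.039,-0.014],
    [-0.212,-0.145,0.029,-0.004,-0.039,-0.014],
    [-0.205,-0.151,0.044,-0.004,-0.039,-0.014],
    [-0.196,-0.157,0.059,-0.004,-0.039,-0.014],
    [-0.186,-0.164,0.074,-0.004,-0.039,-0.014]
  ]
}}

```text
clock: 20.92
tcp_pos: [0.5192, 0.0381, 0.1761]
tcp_rot: [0.205, 0.012, 0.979, 0.001]
force: [0.6, -1.3, -0.9]
grip_width: 0.377
```

{"name": "step_arm", "arguments": {
  "increments": [
    [-0.174,-0.17,0.087,-0.004,-0.039,-0.014],
    [0,0,0,0,0,0],
    [0,0,0,0,0,0]
  ]
}}

```text
clock: 21.3
tcp_pos: [0.5467, 0.0137, 0.1741]
tcp_rot: [0.243, -0.003, 0.97, 0.002]
force: [-0.2, -0.1, -0.6]
grip_width: 0.38
```

```bash
python3 -c "
from h import *
where();print(arm.state()['q'].round(3))
got([0,-57.2,85])
"
```

```text
t 21.3 tray mm [ -0.42 -56.33 148.71] rot err [-0.14 -0.11  0.09] F tray [-0.5 -0.1 -0.4] grip 0.38
[ 0.497  0.349 -0.735  2.237  1.149  0.324  0.376]
rows 2 from [0.5467 0.0137 0.1741] to [0.577  0.013  0.1181]
[-0.001, -0.003, 0.212, 0.001, 0.0, -0.0],
[-0.001, -0.003, 0.212, 0.001, 0.0, -0.0],
```

{"name": "step_arm", "arguments": {
  "increments": [
    [-0.001,-0.003,0.15,0,0,0],
    [-0.001,-0.003,0.15,0,0,0],
    [0,0,0.12,0,0,0],
    [0,0,0,0,0,0],
    [0,0,0,0,0,0]
  ]
}}

```text
clock: 21.92
tcp_pos: [0.5769, 0.0132, 0.1193]
tcp_rot: [0.243, -0.003, 0.97, 0.002]
force: [0.2, 0.8, -0.5]
grip_width: 0.375
```

```bash
python3 -c "
from h import *
where();print(arm.state()['q'].round(3))
got([0,-57.2,40])
d,s=snap('wrist','w13')
cv2.imwrite('pics/w13b.png',cv2.resize(d['image'],(800,600)));where()
"
```

```text
t 21.925 tray mm [  0.53 -57.01  86.11] rot err [-0.16 -0.16  0.08] F tray [-0.   0.8 -0.5] grip 0.375
[ 0.355  0.488 -0.58   2.204  1.537  0.302  0.016]
rows 2 from [0.5769 0.0132 0.1193] to [0.5981 0.0132 0.0783]
[0.002, -0.001, 0.154, 0.001, 0.001, -0.0],
[0.002, -0.001, 0.154, 0.001, 0.001, -0.0],
t 21.975 tray mm [  0.73 -57.3   86.22] rot err [-0.13 -0.19  0.09] F tray [-0.3 -0.1 -0.9] grip 0.379
```

View pics/w13b.png

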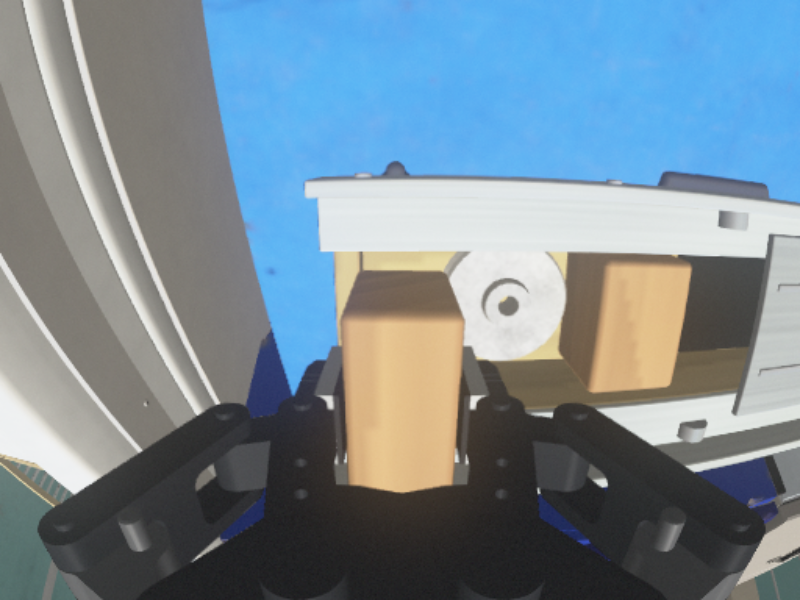

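```bash
python3 -c "
from h import *
d=load('w13');Tw=wristT(d);k=1.5625
C=lambda u,v,z:castt(d,Tw,u/k,v/k,z)
print('blk',C(356,273,66),C(448,273,66),'wall in',C(360,255,20),'out',C(335,255,20),'pulley hub',C(508,305,22),'L',C(567,300,22),'bump',C(733,213,63),'lowledge',C(400,251,55))
"
```

```text
blk [-28.3 -73.9  66. ] [-28.2 -40.5  66. ] wall in [-25.5 -76.3  20. ] out [-25.6 -88.   20. ] pulley hub [-1.8 -6.4 22. ] L [-4.1 23.6 22. ] bump [-55.4  86.3  63. ] lowledge [-34.2 -57.9  55. ]
```

{"name": "step_arm", "arguments": {
  "increments": [
    [-0.002,0,0.13,0,0,0],
    [0,0,0.12,0,0,0],
    [0,0,0.06,0,0,0],
    [0,0,0,0,0,0]
  ]
}}

```text
clock: 22.48
tcp_pos: [0.5991, 0.0126, 0.0778]
tcp_rot: [0.243, -0.003, 0.97, 0.002]
force: [0.7, 0.2, -0.1]
grip_width: 0.379
```

```bash
python3 -c "
from h import *
where();print(arm.state()['q'].round(3))
got([0,-57.2,25])
"
```

```text
t 22.475 tray mm [  0.65 -57.73  39.08] rot err [-0.12 -0.12  0.13] F tray [ 0.6  0.2 -0.4] grip 0.379
[ 0.347  0.611 -0.574  2.161  1.765  0.345 -0.171]
rows 1 from [0.5991 0.0126 0.0778] to [0.6052 0.0132 0.0651]
[0.005, 0.003, 0.094, 0.001, 0.001, -0.001],
```

{"name": "step_arm", "arguments": {
  "increments": [
    [0,0.003,0.04,0,0,0],
    [0,0,0.04,0,0,0],
    [0,0,0.013,0,0,0],
    [0,0,0,0,0,0]
  ]
}}

```text
clock: 22.98
tcp_pos: [0.6058, 0.0132, 0.0654]
tcp_rot: [0.243, -0.003, 0.97, 0.002]
force: [-0.3, 0.3, -0.1]
grip_width: 0.374
```

```bash
python3 -c "
from h import *
where()
"
```

```text
t 22.975 tray mm [  0.73 -57.25  24.99] rot err [-0.11 -0.13  0.11] F tray [-0.3  0.3  0.1] grip 0.374
```

No contact yet; lower gently.

{"name": "step_arm", "arguments": {
  "increments": [
    [0,0,0.008,0,0,0],
    [0,0,0.006,0,0,0],
    [0,0,0,0,0,0]
  ]
}}

```text
clock: 23.35
tcp_pos: [0.6061, 0.0132, 0.0652]
tcp_rot: [0.244, -0.003, 0.97, 0.001]
force: [-17.6, -3.5, 26.6]
grip_width: 0.376
```

```bash
python3 -c "
from h import *
where()
"
```

```text
t 23.35 tray mm [  0.88 -57.25  24.63] rot err [-0.06 -0.22  0.06] F tray [-3.1 -3.4 31.8] grip 0.376
```

{"name": "step_arm", "arguments": {
  "increments": [
    [0,0,-0.01,0,0,0],
    [0,0,0,0,0,0]
  ]
}}

```text
clock: 23.6
tcp_pos: [0.6063, 0.0132, 0.0653]
tcp_rot: [0.243, -0.003, 0.97, 0.002]
force: [-5.6, -0.1, 8.6]
grip_width: 0.376
```

{"name": "step_arm", "arguments": {
  "increments": [
    [0,0,0,0,0,0],
    [0,0,0,0,0,0],
    [0,0,0,0,0,0]
  ],
  "fingers": 0.6
}}

```text
clock: 23.98
tcp_pos: [0.6062, 0.0132, 0.0649]
tcp_rot: [0.243, -0.003, 0.97, 0.002]
force: [-0.3, -0.1, 0.9]
grip_width: 0.804
```

{"name": "step_arm", "arguments": {
  "increments": [
    [0,0,-0.2,0,0,0],
    [0,0,-0.35,0,0,0],
    [0,0.1,-0.35,0,0,0],
    [0,0.3,-0.2,0,0,0],
    [0,0.1,0,0,0,0]
  ]
}}

```text
clock: 24.6
tcp_pos: [0.5378, 0.0858, 0.1977]
tcp_rot: [0.245, -0.003, 0.97, 0.001]
force: [-0.2, -1.0, -0.1]
grip_width: 0.805
```

{"name": "step_arm", "arguments": {
  "increments": [
    [0,0,0,0,0,0]
  ]
}}

```text
clock: 24.72
tcp_pos: [0.5374, 0.0841, 0.1955]
tcp_rot: [0.243, -0.003, 0.97, 0.001]
force: [-0.4, -0.7, -0.7]
grip_width: 0.804
```

```bash
python3 -c "
from h import *
where();print(arm.state()['q'].round(3))
d,s=snap('wrist','w14')
cv2.imwrite('pics/w14c.png',cv2.resize(d['image'][90:250,100:360],None,fx=3,fy=3,interpolation=cv2.INTER_CUBIC));where()
"
```

```text
t 24.725 tray mm [  1.84  14.11 171.71] rot err [-0.   -0.16  0.02] F tray [-0.7 -0.7 -0.4] grip 0.804
[ 0.297  0.291 -0.706  2.223  1.042  0.4    0.313]
t 24.775 tray mm [  1.37  12.69 171.25] rot err [ 0.08 -0.09  0.1 ] F tray [ 0.4 -0.9  0.3] grip 0.802
```

View pics/w14c.png

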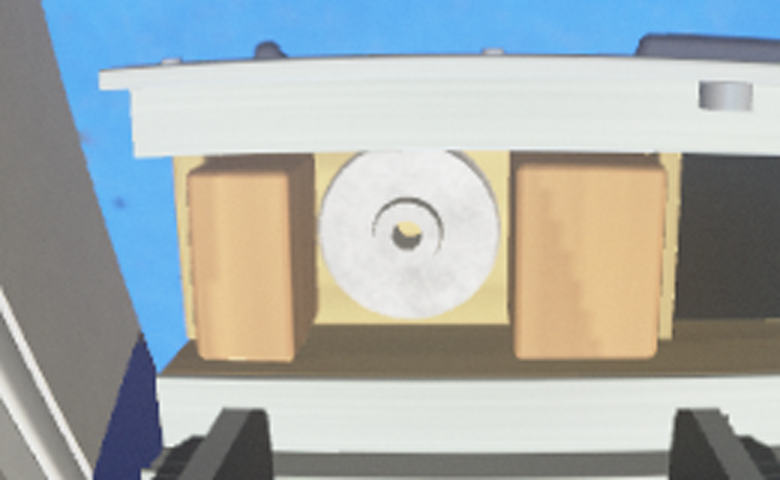

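```bash
python3 -c "
from h import *
o,Rt=tray(); p=Rt.T@(np.array([.5797,.2621,.1083])-o)*1e3; print(p)
d=load('w14');Tw=wristT(d)
C=lambda u,v,z:castt(d,Tw,100+u/3,90+v/3,z)
print('narrow',C(190,168,50),C(290,168,50),C(295,360,50),C(198,360,50)); print('wide',C(515,165,50),C(664,165,50),C(657,357,50),C(515,357,50)); print('pul',C(319,230,22),C(498,230,22),C(408,318,22),'ledge',C(400,152,55),C(400,377,55))
got([p[0],p[1],140])
got([p[0],p[1],73.5])
"
```

```text
[ -0.65414748 191.85224122  74.3046407 ]
narrow [-29.8 -73.1  50. ] [-29.1 -41.1  50. ] [ 32.8 -42.7  50. ] [ 33.3 -75.6  50. ]
wide [-29.5  27.   50. ] [-30.   72.4  50. ] [31.9 73.6 50. ] [31.5 27.7 50. ]
pul [ -3.6 -37.7  22. ] [-3.5 22.9 22. ] [27.6 -7.9 22. ] ledge [-34.1  -7.   55. ] [36.4 -8.5 55. ]
rows 5 from [0.5372 0.0826 0.1949] to [0.5489 0.2619 0.1663]
[0.003, 0.239, 0.041, -0.0, 0.0, -0.0],
[0.003, 0.239, 0.041, -0.0, 0.0, -0.0],
[0.003, 0.239, 0.041, -0.0, 0.0, -0.0],
[0.003, 0.239, 0.042, -0.0, 0.0, -0.0],
[0.003, 0.239, 0.042, -0.0, 0.0, -0.0],
rows 5 from [0.5372 0.0826 0.1949] to [0.5801 0.2621 0.1076]
[0.003, 0.239, 0.13, -0.0, 0.0, -0.0],
[0.003, 0.239, 0.13, -0.0, 0.0, -0.0],
[0.003, 0.239, 0.13, -0.0, 0.0, -0.0],
[0.003, 0.239, 0.13, -0.0, 0.0, -0.0],
[0.003, 0.239, 0.13, -0.0, 0.0, -0.0],
```

{"name": "step_arm", "arguments": {
  "increments": [
    [0.003,0.239,0.03,0,0,0],
    [0.003,0.239,0.03,0,0,0],
    [0.003,0.239,0.03,0,0,0],
    [0.003,0.239,0.04,0,0,0],
    [0.003,0.239,0.04,0,0,0]
  ],
  "fingers": 1
}}

```text
clock: 25.4
tcp_pos: [0.5471, 0.2613, 0.1703]
tcp_rot: [0.242, -0.001, 0.97, -0.0]
force: [-0.1, -0.4, -0.4]
grip_width: 1.0
```

{"name": "step_arm", "arguments": {
  "increments": [
    [0,0,0,0,0,0],
    [0,0,0,0,0,0]
  ]
}}

```text
clock: 25.65
tcp_pos: [0.5468, 0.2601, 0.1706]
tcp_rot: [0.242, -0.001, 0.97, -0.001]
force: [0.5, 0.7, -0.2]
grip_width: 0.998
```

```bash
python3 -c "
from h import *
where();print(arm.state()['q'].round(3))
got([-.6,191.9,74])
"
```

```text
t 25.65 tray mm [ -0.45 190.07 144.73] rot err [ 0.21 -0.04  0.2 ] F tray [ 0.3  0.7 -0.4] grip 0.998
[-0.113  0.479 -0.701  2.056  1.194  0.661 -0.096]
rows 2 from [0.5468 0.2601 0.1706] to [0.5799 0.2621 0.1081]
[0.001, 0.007, 0.236, -0.001, 0.0, -0.001],
[0.001, 0.007, 0.236, -0.001, 0.0, -0.001],
```

{"name": "step_arm", "arguments": {
  "increments": [
    [0,0.007,0.15,0,0,0],
    [0,0.005,0.15,0,0,0],
    [0,0,0.11,0,0,0],
    [0,0,0.06,0,0,0],
    [0,0,0,0,0,0]
  ]
}}

```text
clock: 26.28
tcp_pos: [0.58, 0.2627, 0.1089]
tcp_rot: [0.243, -0.001, 0.97, -0.0]
force: [-0.1, -0.1, -0.0]
grip_width: 1.001
```

```bash
python3 -c "
from h import *
where()
d,s=snap('wrist','w15')
cv2.imwrite('pics/w15b.png',cv2.resize(d['image'],(800,600)));where()
"
```

```text
t 26.275 tray mm [-8.000e-02  1.924e+02  7.468e+01] rot err [ 0.16 -0.07  0.2 ] F tray [-0.1 -0.1  0. ] grip 1.001
t 26.325 tray mm [1.4000e-01 1.9308e+02 7.5210e+01] rot err [ 0.11 -0.11  0.18] F tray [0.2 0.2 0.2] grip 1.002
```

View pics/w15b.png

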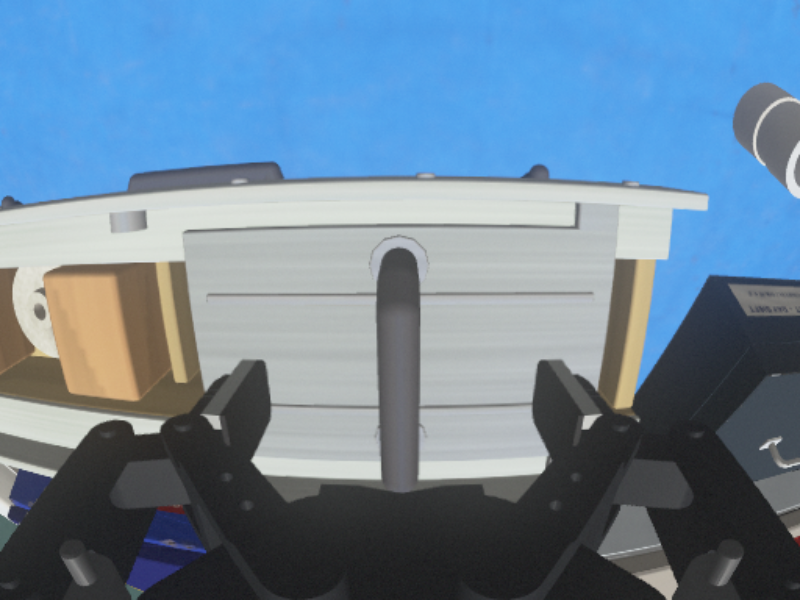

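Handle centred (≈399). Close, then lift 11 mm.

{"name": "step_arm", "arguments": {
  "increments": [
    [0,0,0.004,0,0,0],
    [0,0,0,0,0,0],
    [0,0,0,0,0,0],
    [0,0,0,0,0,0],
    [0,0,0,0,0,0]
  ],
  "fingers": -1
}}

```text
clock: 26.95
tcp_pos: [0.5801, 0.2641, 0.109]
tcp_rot: [0.243, -0.002, 0.97, 0.001]
force: [-0.9, -0.8, 2.3]
grip_width: 0.118
```

{"name": "step_arm", "arguments": {
  "increments": [
    [0,0,-0.03,0,0,0],
    [0,0,-0.025,0,0,0],
    [0,0,-0.018,0,0,0],
    [0,0,0,0,0,0]
  ]
}}

```text
clock: 27.45
tcp_pos: [0.575, 0.2639, 0.1186]
tcp_rot: [0.243, -0.002, 0.97, 0.001]
force: [2.5, -0.4, -2.8]
grip_width: 0.121
```

```bash
python3 -c "
from h import *
where()
got([-.6,.7,85.5],mm=30)
"
```

```text
t 27.45 tray mm [3.000e-02 1.937e+02 8.561e+01] rot err [ 0.08 -0.12  0.15] F tray [ 0.9 -0.4 -3.7] grip 0.121
rows 7 from [0.575  0.2639 0.1186] to [0.5758 0.0709 0.1182]
[0.0, -0.184, 0.0, -0.0, 0.0, -0.0],
[0.0, -0.184, 0.0, -0.0, 0.0, -0.0],
[0.0, -0.184, 0.0, -0.0, 0.0, -0.0],
[0.0, -0.184, 0.0, -0.0, 0.0, -0.0],
[0.0, -0.184, 0.0, -0.0, 0.0, -0.0],
[0.0, -0.184, 0.0, -0.0, 0.0, -0.0],
[0.001, -0.184, 0.0, -0.0, 0.0, -0.0],
```

{"name": "step_arm", "arguments": {
  "increments": [
    [0,-0.1,0,0,0,0],
    [0,-0.2,0,0,0,0],
    [0,-0.2,0,0,0,0],
    [0,-0.2,0,0,0,0],
    [0,-0.1,0,0,0,0]
  ]
}}

```text
clock: 28.08
tcp_pos: [0.576, 0.1415, 0.1187]
tcp_rot: [0.243, -0.001, 0.97, -0.0]
force: [4.5, 0.8, -2.1]
grip_width: 0.117
```

{"name": "step_arm", "arguments": {
  "increments": [
    [0,0,0,0,0,0]
  ]
}}

```text
clock: 28.2
tcp_pos: [0.576, 0.1419, 0.1186]
tcp_rot: [0.243, -0.001, 0.97, -0.001]
force: [3.2, -1.0, -1.3]
grip_width: 0.118
```

```bash
python3 -c "
from h import *
where()
got([-.6,0.7,85.5],mm=30)
"
```

```text
t 28.2 tray mm [ 0.19 71.67 85.51] rot err [ 0.23 -0.15  0.26] F tray [ 2.2 -1.1 -2.7] grip 0.118
rows 3 from [0.576  0.1419 0.1186] to [0.5758 0.0709 0.1182]
[0.001, -0.158, 0.001, -0.001, 0.0, -0.001],
[0.001, -0.158, 0.0, -0.001, 0.0, -0.001],
[0.002, -0.158, 0.0, -0.001, 0.0, -0.001],
```

{"name": "step_arm", "arguments": {
  "increments": [
    [0.001,-0.15,0,0,0,0],
    [0.001,-0.15,0,0,0,0],
    [0.001,-0.12,0,0,0,0],
    [0,-0.055,0,0,0,0],
    [0,0,0,0,0,0]
  ]
}}

```text
clock: 28.82
tcp_pos: [0.5765, 0.0732, 0.1189]
tcp_rot: [0.244, -0.002, 0.97, 0.001]
force: [5.5, -0.6, -1.0]
grip_width: 0.117
```

```bash
python3 -c "
from h import *
where()
"
```

```text
t 28.825 tray mm [ 0.37  2.99 85.76] rot err [ 0.07 -0.21  0.16] F tray [ 4.4 -0.6 -3.5] grip 0.117
```

Push on in small steps until the stop is felt.

{"name": "step_arm", "arguments": {
  "increments": [
    [-0.005,-0.018,0,0,0,0],
    [0,0,0,0,0,0]
  ]
}}

```text
clock: 29.08
tcp_pos: [0.5765, 0.0713, 0.1189]
tcp_rot: [0.243, -0.003, 0.97, 0.001]
force: [4.3, 0.6, -1.9]
grip_width: 0.121
```

```bash
python3 -c "
from h import *
where()
"
```

```text
t 29.075 tray mm [ 0.34  1.1  85.75] rot err [-0.02 -0.16  0.1 ] F tray [ 2.9  0.6 -3.7] grip 0.121
```

{"name": "step_arm", "arguments": {
  "increments": [
    [0,-0.015,0,0,0,0],
    [0,0,0,0,0,0]
  ]
}}

```text
clock: 29.32
tcp_pos: [0.5765, 0.0703, 0.119]
tcp_rot: [0.243, -0.003, 0.97, 0.002]
force: [5.3, 3.9, -1.4]
grip_width: 0.118
```

```bash
python3 -c "
from h import *
where()
"
```

```text
t 29.325 tray mm [3.900e-01 3.000e-02 8.591e+01] rot err [-0.15 -0.17  0.06] F tray [ 4.1  3.8 -3.7] grip 0.118
```

{"name": "step_arm", "arguments": {
  "increments": [
    [0,0,0.03,0,0,0],
    [0,0,0.025,0,0,0],
    [0,0,0.02,0,0,0],
    [0,0,0,0,0,0]
  ]
}}

```text
clock: 29.82
tcp_pos: [0.5818, 0.0703, 0.109]
tcp_rot: [0.243, -0.003, 0.97, 0.002]
force: [4.8, 3.8, -1.9]
grip_width: 0.122
```

```bash
python3 -c "
from h import *
where()
"
```

```text
t 29.825 tray mm [3.500e-01 5.000e-02 7.459e+01] rot err [-0.14 -0.16  0.05] F tray [ 3.3  3.8 -3.9] grip 0.122
```

{"name": "step_arm", "arguments": {
  "increments": [
    [0,0,0.012,0,0,0],
    [0,0,0,0,0,0]
  ]
}}

```text
clock: 30.08
tcp_pos: [0.5822, 0.0704, 0.1087]
tcp_rot: [0.244, -0.004, 0.97, 0.002]
force: [-8.9, 1.9, 19.3]
grip_width: 0.118
```

```bash
python3 -c "
from h import *
where()
"
```

```text
t 30.075 tray mm [ 0.54  0.12 74.09] rot err [-0.11 -0.24  0.01] F tray [ 1.2  2.  21.2] grip 0.118
```

Seated on the ledges (rigid contact). Release and retract.

{"name": "step_arm", "arguments": {
  "increments": [
    [0,0,0,0,0,0],
    [0,0,0,0,0,0],
    [0,0,0,0,0,0],
    [0,0,-0.1,0,0,0],
    [0,0,-0.3,0,0,0]
  ],
  "fingers": 1
}}

```text
clock: 30.7
tcp_pos: [0.5529, 0.0673, 0.1587]
tcp_rot: [0.241, -0.002, 0.971, 0.001]
force: [-0.9, -0.5, 0.6]
grip_width: 0.999
```

{"name": "step_arm", "arguments": {
  "increments": [
    [0,0,-0.3,0,0,0],
    [0,0,-0.35,0,0,0],
    [0,0.1,-0.1,0,0,0],
    [0,0.1,0,0,0,0],
    [0,0,0,0,0,0]
  ]
}}

```text
clock: 31.32
tcp_pos: [0.505, 0.0972, 0.253]
tcp_rot: [0.243, -0.002, 0.97, 0.0]
force: [0.7, 0.0, 1.2]
grip_width: 1.0
```

```bash
python3 -c "
from h import *
where()
d,s=snap('wrist','w16')
cv2.imwrite('pics/w16b.png',cv2.resize(d['image'][60:260,80:400],None,fx=2.5,fy=2.5,interpolation=cv2.INTER_CUBIC))
d=load('w16');Tw=wristT(d)
t,_=snap('top','t16'); cv2.imwrite('pics/t16c.png',cv2.resize(t['image'][140:300,150:385],None,fx=3.4,fy=3.4,interpolation=cv2.INTER_CUBIC))
"
```

```text
t 31.325 tray mm [  0.3   27.51 237.69] rot err [ 0.09 -0.17  0.16] F tray [1.2 0.  0.7] grip 1.0
```

View pics/w16b.png

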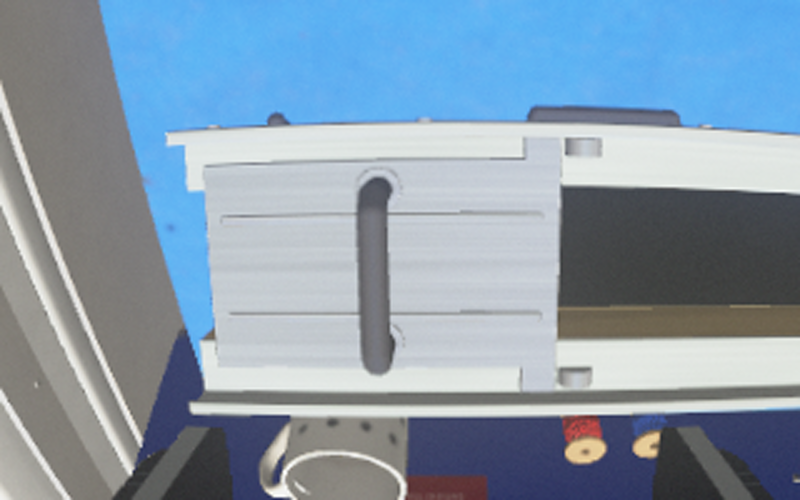

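View pics/t16c.png

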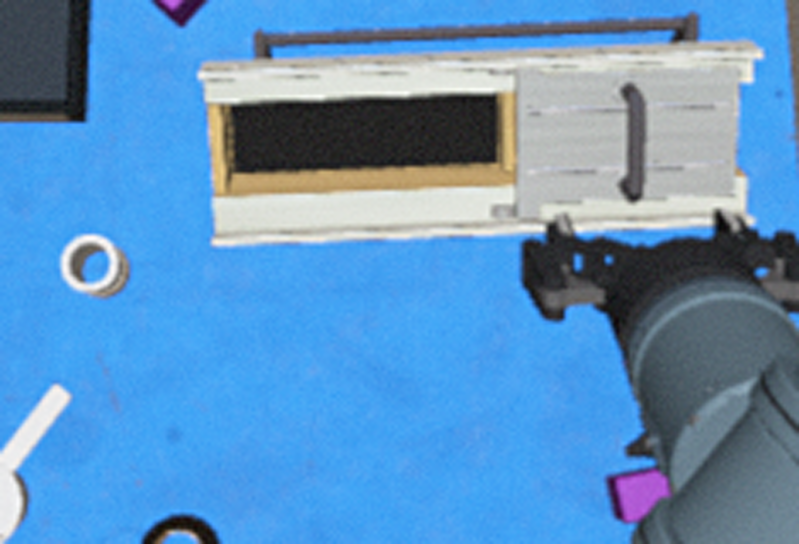

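```bash
python3 -c "
from h import *
d=load('w16');Tw=wristT(d)
C=lambda u,v,z:castt(d,Tw,80+u/2.5,60+v/2.5,z)
print('ear left edge',C(562,160,60),C(557,385,60),'bump',C(566,147,57),C(602,140,60),C(559,378,57),'handle',C(374,270,98),'right edge',C(208,260,60))
a=load('top0')['image'];b=load('t16')['image'];print(np.abs(a[150:215,300:375].astype(int)-b[150:215,300:375]).mean())
from station import ticket
print(arm.state()['clock'])
"
```

```text
ear left edge [-46.4  78.9  60. ] [57.4 80.3 60. ] bump [-52.  81.  57.] [-55.6  96.4  60. ] [55.1 81.6 57. ] handle [-5.9  0.3 98. ] right edge [ -3.  -79.8  60. ]
13.970803418803419
31.425
```

```bash
python3 -c "
from h import *
ticket.job_done(); print(arm.state()['clock'])
"
```

```text
the job is handed in; nothing more can be done
the job is handed in; nothing more can be done
```

The job is done and handed in at about 31 s of the 72 s allowed. I lifted the cover 11 mm over the bumps and slid it about 192 mm open. The wide block then went in left of the pulley and the narrow block right of it, each lowered until it met the floor and let go. After that I slid the cover back against its stop and lowered it onto the ledges until I felt contact.

**Blocks:** just before closing, the wrist camera put the wide block at tray y ≈ +50 mm, the narrow block at about −58 mm and the pulley at about −7 mm. Both blocks had x within about 2 mm of 0.

**Cover:** the last picture, after release, shows it shut, with its edges at about ±79.5 mm and its ears just right of the bumps. The gripper is clear and touches nothing. I compared no pictures to confirm the coupling and brush stayed put, but the arm kept clear of both.

**One disagreement:** both blocks met the floor about 4.6 mm higher than my camera-based floor height. It was the same height in both gaps, and their tops looked the right size for 50 mm above the floor. I took this as an offset in my floor estimate rather than blocks sitting on something, and did not check it any other way.

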